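# Vent the air clamp and take out the tube block

### The arm

A 7-joint arm with a two-finger parallel gripper is mounted at the origin on the work surface. World frame = base frame: x ahead of the robot, y to its left, z up, the work surface at z = 0. Lengths are in m, angles in rad, forces in N, time in s.
With the tool pointing down it reaches from about 0.425 to 0.925 m from the base axis. Payload 6.8 kg.
Tool frame: the origin (TCP) lies on the centre line of the jaws, within the pads' length; the fingertips stand 25 mm ahead of it and the grasp point (between the pads) lies 6 mm ahead of it; z points along the fingers, y is the direction in which the jaws open and shut (so a half turn about z gives the same grasp; the last joint's range is limited). The gripper opens to 85 mm and grips with 20 to 120 N. Pads are 22 mm wide; open, the fingers measure 114 mm over their backs; the gripper's body (76 mm by 85 mm) begins 54 mm behind the grasp point. The pads swing forward as they close: fully open they stand 13 mm farther back than shut.
Start: joints at [-1.396, 0.477, 0.022, 1.555, -0.011, 1.109, -0.083], TCP at [0.188, 0.648, 0.256] pointing down, gripper open.
Joint ranges: [-2.96, 2.96], [-0.34, 2.1], [-1.41, 1.46], [0.24, 2.44], [-1.37, 4.51], [0.17, 1.92], [-2.96, 2.96]. Speed limits (rad/s): [2.39, 2.39, 3.14, 3.14, 3.14, 3.14, 3.14].

### API

Orientations are given as a unit quaternion [w, x, y, z].
In Python, from station import status, cams, order, models gives the robot as it stands.
- The arm moves only by the tool move_arm, never from a script. Its argument "steps" is one flat list of numbers, 7 for each row, row after row: the gripper's target within -1 to 1 (fully open at 1, half-way at 0, shut at -1), then the shift along the world's x, y, z in cm, then the turn, a rotation vector about the world's x, y, z in degrees. A call has 1 to 8 rows; each row shifts and turns the commanded pose from where the row before left it; what a row does not reach is not made up. A row lasts 1/10 s, in which the tool goes at most 50 mm and 8.59 degrees, less where a joint would pass 70% of its speed; a pose out of reach is approached as far as the arm can. A call with a gripper value outside its range is refused whole. The fingers move at their own pace and stop on an object; "newtons" is the grip in N (left out, the last holds). Time passes only in rows, so rows that do not move let the fingers close. It gives the time, the measured TCP pose, the force and the opening at its end, in the units of the state.
- status.get_obs(): the state, without advancing time (a new reading comes with each control period).
- cams.read_camera(name): name is "scene" or "top" or "wrist"; returns a dict with "pixels" (480x640x3 uint8, red, green, blue), "mtx" (3x3 intrinsics, pixels), "T" (4x4, takes a point from camera to world coordinates); the wrist camera has in their place "T_tool_cam" (4x4, takes a point from camera to tool coordinates, whose origin is the TCP and whose axes are the flange's). Camera axes: x right, y down, z forward; pixel columns grow to the right and rows downward; lengths in m; the calibration is good to about 2 mm. A picture is of the moment at which its call begins: read the wrist's pose just before it. There is no depth.
- order.hand_in(): hands the job in, once; it reports no verdict.
Trained networks look in the newest picture that a camera, given by its name, has taken for a name from the list of things; names that differ only in an ending like _2 or _b are one class to them, and where a whole thing is asked for, a point or a joint stands for the part that bears it (a point fixed in the world has none). Each returns a list of dicts, best first, with "score" (0 to 1); they miss things now and then, are a little off and sometimes report something else, mostly with a low value. They report only what shows in the picture. A call takes as long as a camera call. They do not tell look-alikes from the thing itself.
- models.silhouettes(camera, query): "region" (480x640 bool, what is visible of it) and "box" ([centre column, centre row, width, height] in pixels, round what is visible of it).
- models.place_of(camera, query): "position" ([row, column] in pixels: a listed point, or the origin of a listed thing).
The state is a dict: "t": time; "q": joint angles; "joint_vel": joint speeds; "joint_torque": joint torques, N m; "eef_pos": TCP position; "tool_rot": TCP orientation; "contact_force": force on the tool from outside, world axes, zero at the start; "torque": the same for the moment, N m; "gripper_width": opening from 0.0 (shut) to 1.0 (fully open).
Only numpy, scipy, OpenCV 4.12 (cv2) and the standard library are available. Lean on these libraries where they do the work, as an engineer would, in place of code of your own. Each camera call takes 0.05 s, during which the arm holds its last target.

### The job

Vent the clamp first: turn the black T-handle on the loose valve stand a full quarter turn, right up to its open stop so that it lies in line with the pipe, without shifting the stand on the bench. Then slide the clamp's jaw all the way back, lift the aluminium tube block out and set it down upright in the shallow steel tray (do not drop it in). Leave the valve open, the jaw back, and the two test cassettes beside the clamp where they lie.

Things in the scene. Friction and masses are not known exactly. Their poses are not given: they have to be found in the camera images.
- valve_stand: Free-standing valve stand, about 2 kg, on a black rubber base plate 130 x 120 x 14 mm. NOT fixed: it slides if pushed with only 8 to 17 N, or if the handle is forced against its stop (0.35 to 0.7 N m). Origin: centre of its underside. Carries an aluminium panel sloped 30 degrees, which rises along the stand's +x and faces up and to its -x (roughly towards the robot).
- panel_centre (a point): Point on the sloped panel's face where the valve's turning axis leaves it, 68 mm straight above the stand's origin; axes parallel to the stand's. The panel is 125 mm along the slope, 110 mm wide. A 14 mm steel pipe runs up its middle along the slope, through the brass valve body (29 mm round). Apart from the handle nothing rises more than 20 mm from the face.
- stand_corner (a point): Point on the upper edge of the stand's base plate, at its own (-65, +60, 14) mm corner.
- valve_grip (a point): Point on the handle's turning axis, 40 mm out from the panel face. Frame turns with the handle: z = turning axis (square to the panel, outwards), y along the bar to its long end, x across it. The T-handle is a black bar 10 mm thick (x), 24 mm high (z, from 26 to 50 mm off the panel), reaching 44 mm from the axis at the long end (+y) and 26 mm at the short end (-y).
- handle_end (a point): Middle of the outer face of the bar's long end, 44 mm from the axis, 38 mm out from the panel.
- valve (a joint): Handle angle, rad. 0 = closed stop (bar across the pipe, long end to the stand's +y); 1.571 = open stop (bar in line with the pipe, long end pointing down the slope). Grows anticlockwise seen looking onto the panel. Starts 0 to 0.35; turns stiffly (about 0.12 N m), stays where left. Counts as open above 1.50.
- clamp: Clamp fixed to the bench. Dark steel base 225 x 64 mm, 25 mm high, from -50 to +175 mm along its x. Origin: on the bench under the middle of the block's seat. Fixed jaw at -x: its face at x = -31 mm, top 59 mm above the bench. The sliding jaw is at the +x side of the block and opens along +x. Its +y and -y sides are open.
- jaw (a joint): Sliding jaw, m: 0 = closed on the block, 0.038 = fully back at its stop (counts as back above 0.032). Starts 0 to 0.003, slides stiffly (about 3 N), stays where left. The jaw is 56 mm wide, 30 mm long, its top 80 mm above the bench; its lip overhangs the block's top edge by 8 mm when closed, so that the block cannot be lifted.
- jaw_knob (a point): Middle of the jaw's upright black knob, 98 mm above the bench. The knob is a cylinder 18 mm in diameter, from 80 to 116 mm above the bench. It moves with the jaw; its axes are parallel to the clamp's.
- tube_block: Aluminium tube block 60 mm (its x) by 42 mm (its y) by 45 mm high, about 0.3 kg (varies by a third), with dark holes in its top. Origin: centre of its underside. It starts on the clamp's base, 25 mm above the bench, its long side along the clamp's x. Grip it across its 42 mm width.
- tray: Shallow open steel tray, fixed to the bench, 170 mm (its x) by 150 mm (its y), walls 3 mm thick and 12 mm high, inner floor about 3 mm above the bench. Origin: centre of its underside. It stands on the other side of the clamp from the valve stand; the two change sides.
- cassette_a: White test cassette 70 x 20 x 5 mm lying about 95 mm to the clamp's +y side; origin: centre of its underside. Leave it where it lies.
- cassette_b: The same, about 95 mm to the clamp's -y side; origin: centre of its underside. Leave it where it lies.
Mind the look-alikes: they are no part of the job. Leave any orange or purple look-alike of the valve_stand alone.

How it is judged:
By the outcome, as a careful person would: the job done as asked, in the order asked, and still so for the second after the job is handed in, with the robot touching nothing.
It also fails if it takes over 72 s, if anything falls off the work surface, if the arm or the gripper's body presses on something with over 40 N, if the wrist force passes 120 N, or if a joint passes its speed limit or range.

## Working session

There is one attempt and no reset: what is moved stays moved. The work goes in short steps, Python scripts to look and compute and a tool call to move; the robot and the scene stay as the last step left them, time stands still between calls to the robot, and variables do not carry over. Pictures are saved under pics/ and viewed, and the job is handed in when it is done.

Besides the shell and the picture viewer there is one more tool, called after ">>>" as name(argument=value, ...), one argument or row to a line, values as JSON. move_arm: Moves the arm, as the interface text tells. Its arguments: {"type":"object","properties":{"steps":{"type":"array"},"newtons":{"type":"number"}},"required":["steps"]}

```bash
mkdir -p pics; ls
python3 - <<'E'
from station import status,cams
import cv2
o=status.get_obs();print(o)
for n in("scene","top","wrist"):
    c=cams.read_camera(n);cv2.imwrite(f"pics/{n}0.png",c["pixels"][:,:,::-1]);print(n,c["mtx"],c.get("T",c.get("T_tool_cam")))
E
```

```text
pics
{'t': 0.0, 'q': array([-1.39606771,  0.47779245,  0.02232989,  1.55644287, -0.01148706,
        1.10929912, -0.08307785]), 'joint_vel': array([ 5.40357938e-05, -2.97182387e-05, -1.71925509e-03,  2.00980139e-04,
        1.67683141e-03, -3.07604090e-05,  5.55279062e-05]), 'joint_torque': array([-9.05510260e-04, -5.96457767e+01,  1.60766110e+00, -2.81195319e+01,
        1.25381458e-02,  9.26291279e-03,  6.12314807e-05]), 'eef_pos': array([0.18823117, 0.64765892, 0.25533424]), 'tool_rot': array([-5.73214935e-05,  1.40914500e-01,  9.90021354e-01, -9.05024127e-04]), 'contact_force': array([ 0.09464172, -0.23253568, -0.09967692]), 'torque': array([ 0.03533196, -0.01249914,  0.02307148]), 'gripper_width': 1.003141237323386}
scene [[433.69691779   0.         317.96127304]
 [  0.         433.69691779 236.41353508]
 [  0.           0.           1.        ]] [[ 0.66533958  0.49396365 -0.55975277  1.05947715]
 [ 0.74638389 -0.42476776  0.51233138 -0.57802242]
 [ 0.01530815 -0.75866479 -0.65130131  0.75051313]
 [ 0.          0.          0.          1.        ]]
top [[599.29932433   0.         322.08884555]
 [  0.         599.29932433 241.49159609]
 [  0.           0.           1.        ]] [[-0.00679352 -0.99474923  0.10211667  0.38612108]
 [-0.99968305  0.0092316   0.02342182 -0.06791409]
 [-0.02424154 -0.10192518 -0.99449666  1.20732302]
 [ 0.          0.          0.          1.        ]]
wrist [[394.35542755   0.         317.44741652]
 [  0.         394.35542755 240.22163309]
 [  0.           0.           1.        ]] [[ 1.56367832e-04 -9.65832947e-01 -2.59165381e-01  6.59229260e-02]
 [ 9.99999699e-01  3.48024534e-04 -6.93633444e-04 -5.68283532e-04]
 [ 7.60129944e-04 -2.59165195e-01  9.65832710e-01 -1.16602972e-01]
 [ 0.00000000e+00  0.00000000e+00  0.00000000e+00  1.00000000e+00]]
```

View pics/scene0.png

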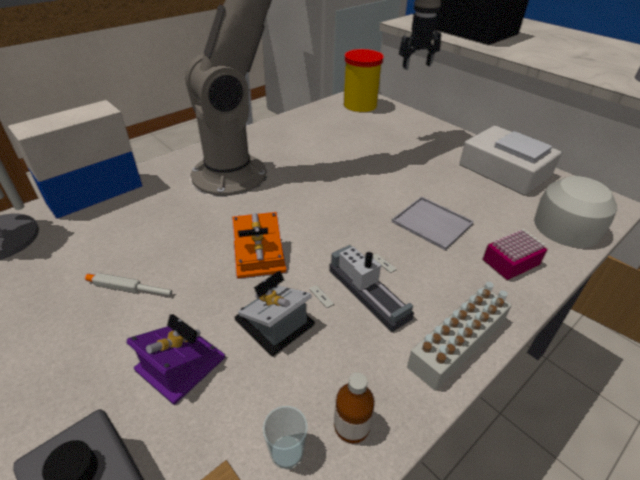

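View pics/top0.png

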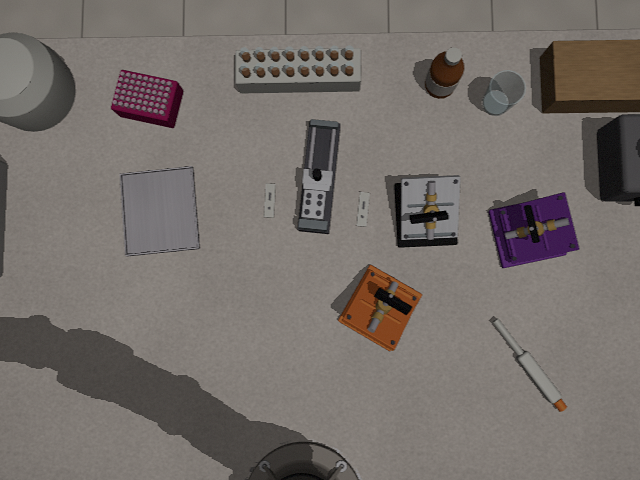

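View pics/wrist0.png

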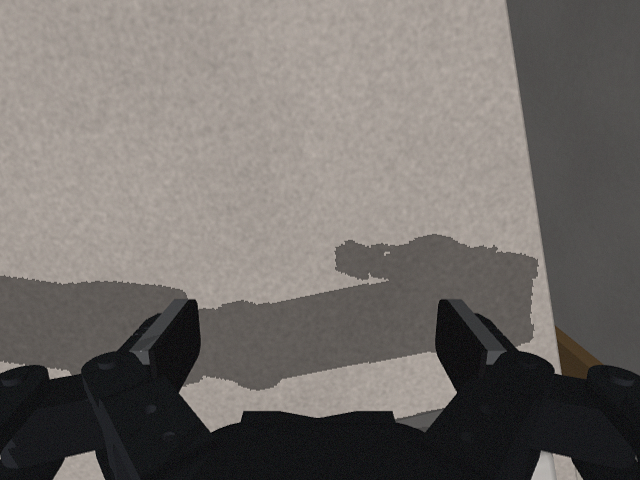

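The aluminium stand on the black base sits at top pixel (428,212), with orange and purple look-alikes beside it. The clamp is at (318,178), the tray at (160,211), and the cassettes at (269,200) and (363,209).

```bash
cat > h.py <<'E'
import numpy as np, cv2
from station import status,cams,models
from scipy.spatial.transform import Rotation as R
def cam(n):
    c=cams.read_camera(n); return c
def ray(c,row,col,T=None):
    T=c["T"] if T is None else T
    d=np.linalg.inv(c["mtx"])@[col,row,1]; d=T[:3,:3]@d; return T[:3,3],d
def atz(c,row,col,z,T=None):
    o,d=ray(c,row,col,T); return o+d*(z-o[2])/d[2]
def proj(c,P,T=None):
    T=c["T"] if T is None else T
    p=np.linalg.inv(T)@np.r_[P,1]; p=c["mtx"]@p[:3]; return p[:2]/p[2]
def tri(rays):
    A=0;b=0
    for o,d in rays:
        d=d/np.linalg.norm(d);M=np.eye(3)-np.outer(d,d);A=A+M;b=b+M@o
    return np.linalg.solve(A,b)
def toolT(o):
    q=o["tool_rot"];T=np.eye(4);T[:3,:3]=R.from_quat([q[1],q[2],q[3],q[0]]).as_matrix();T[:3,3]=o["eef_pos"];return T
E
python3 - <<'E'
from h import *
np.set_printoptions(precision=4,suppress=True)
cs={n:cam(n) for n in("scene","top")}
Z=dict(valve_stand=0,panel_centre=.068,stand_corner=.014,clamp=0,jaw_knob=.098,tube_block=.025,tray=0,cassette_a=0,cassette_b=0,valve_grip=None,handle_end=None)
for q,z in Z.items():
    for n,c in cs.items():
        for r in models.place_of(n,q)[:4]:
            p=r["position"]; print(q,n,round(r["score"],2),np.round(p,1), atz(c,p[0],p[1],z if z is not None else .1))
im=cs["top"]["pixels"][160:260,380:480,::-1];a=cv2.resize(im,(600,600),interpolation=cv2.INTER_CUBIC)
cv2.imwrite("pics/topcrop.png",a)
im=cs["scene"]["pixels"][260:360,220:330,::-1];cv2.imwrite("pics/sccrop.png",cv2.resize(im,(660,600),interpolation=cv2.INTER_CUBIC))
E
```

```text
valve_stand scene 0.93 [320.8 275.2] [ 0.5632 -0.2441  0.    ]
valve_stand scene 0.87 [364.9 178.2] [ 0.5246 -0.4537  0.    ]
valve_stand scene 0.84 [255.  258.9] [ 0.371  -0.1486  0.    ]
valve_stand top 0.92 [309.5 381.9] [ 0.3724 -0.1581  0.    ]
valve_stand top 0.87 [215.4 425.4] [ 0.5613 -0.2492  0.    ]
valve_stand top 0.7 [229.9 525.5] [ 0.5297 -0.4492  0.    ]
panel_centre scene 0.91 [301.3 275.5] [ 0.5687 -0.2434  0.068 ]
panel_centre scene 0.82 [343.6 174.6] [ 0.5276 -0.4481  0.068 ]
panel_centre scene 0.81 [235.8 256.7] [ 0.3748 -0.1517  0.068 ]
panel_centre top 0.81 [226.2 536.7] [ 0.5285 -0.4491  0.068 ]
panel_centre top 0.78 [308.3 379.1] [ 0.3755 -0.1478  0.068 ]
panel_centre top 0.67 [212.6 430.9] [ 0.5567 -0.2496  0.068 ]
stand_corner scene 0.74 [355.1 226.6] [ 0.577 -0.374  0.014]
stand_corner scene 0.66 [287.9 278.8] [ 0.503  -0.1868  0.014 ]
stand_corner scene 0.61 [273.4 235.4] [ 0.3994 -0.2358  0.014 ]
stand_corner scene 0.44 [276.4 282.2] [ 0.4794 -0.1584  0.014 ]
stand_corner top 0.84 [207.3 487.6] [ 0.5743 -0.3715  0.014 ]
stand_corner top 0.74 [209.5 364.3] 
[... 1277 characters left out ...]
325.3 180.3] [ 0.5227 -0.4271  0.1   ]
valve_grip scene 0.62 [230.8 258.4] [ 0.3949 -0.1582  0.1   ]
valve_grip top 0.91 [299.5 389.3] [ 0.3917 -0.1645  0.1   ]
valve_grip top 0.75 [229.6 533.4] [ 0.5183 -0.4321  0.1   ]
valve_grip top 0.7 [214.3 433.1] [ 0.5487 -0.2485  0.1   ]
handle_end scene 0.74 [341.  193.4] [ 0.5695 -0.4264  0.1   ]
handle_end scene 0.7 [276.5 281.7] [ 0.5467 -0.2084  0.1   ]
handle_end scene 0.53 [234.4 234.8] [ 0.3701 -0.207   0.1   ]
handle_end top 0.7 [204.4 526.4] [ 0.5654 -0.4212  0.1   ]
handle_end top 0.65 [309.2 408.9] [ 0.3738 -0.1999  0.1   ]
handle_end top 0.61 [215.7 408.7] [ 0.5465 -0.2033  0.1   ]
handle_end top 0.59 [200.5 266.7] [0.5781 0.0615 0.1   ]
```

View pics/topcrop.png

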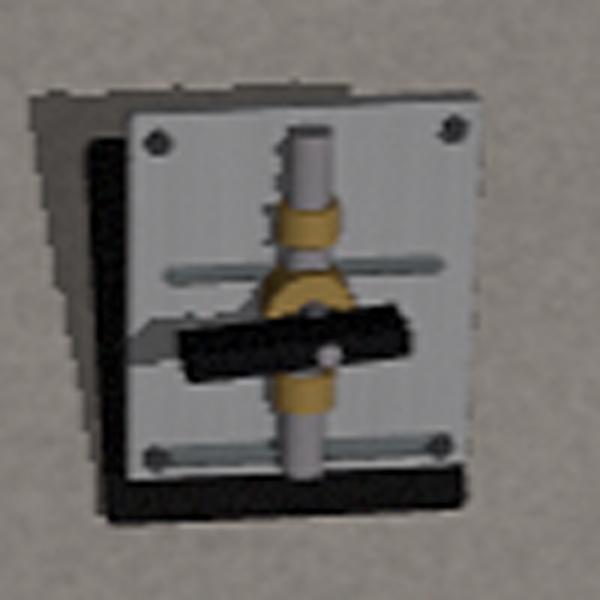

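View pics/sccrop.png

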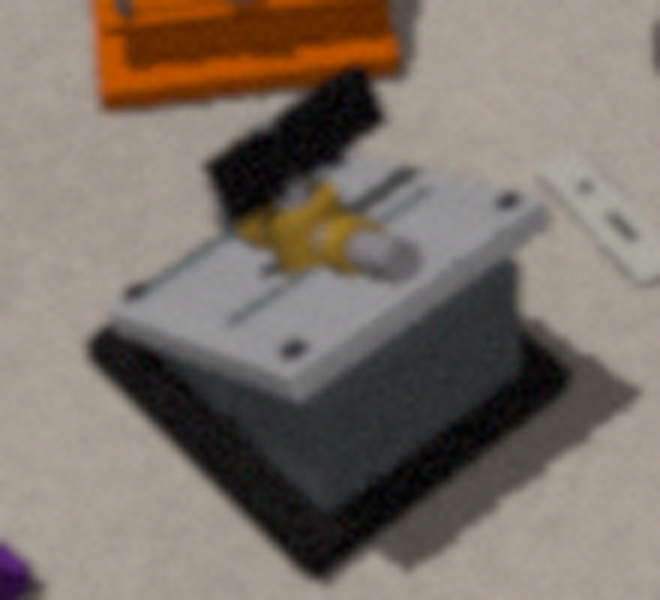

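```bash
cat > fit.py <<'E'
from h import *
from scipy.optimize import least_squares
np.set_printoptions(precision=4,suppress=True)
s,c_=np.sin(np.pi/6),np.cos(np.pi/6)
# panel frame: u along slope up=(c,0,s), n=(-s,0,c), y
def loc(u,y,n): return np.array([u*c_-n*s, y, .068+u*s+n*c_])
def hl(th,along,n,ac=0):  # along bar toward long end; across
    # th=0 -> +y ; th=pi/2 -> -u
    u=-np.sin(th)*along+np.cos(th)*ac; y=np.cos(th)*along+np.sin(th)*ac
    return loc(u,y,n)
def W(p,P): 
    x,y,a=p[:3]; return np.array([x+np.cos(a)*P[0]-np.sin(a)*P[1], y+np.sin(a)*P[0]+np.cos(a)*P[1],P[2]])
E
cat > f1.py <<'E'
from fit import *
cs={n:cam(n) for n in("scene","top")}
tp=lambda u,v:(380+(u+.5)/6-.5,160+(v+.5)/6-.5)
sp=lambda u,v:(220+(u+.5)/6-.5,260+(v+.5)/6-.5)
B=lambda x,y,z=.014:(lambda th:np.array([x,y,z]))
L=lambda u,y,n=0:(lambda th:loc(u,y,n))
H=lambda al,n,ac=0:(lambda th:hl(th,al,n,ac))
obs=[("top",B(-.065,.06),tp(106,521)),("top",B(-.065,-.06),tp(463,508)),("top",B(.065,.06),tp(90,137)),
("top",L(-.0625,.055),tp(128,480)),("top",L(-.0625,-.055),tp(468,465)),("top",L(.0625,.055),tp(130,108)),("top",L(.0625,-.055),tp(480,97)),
("scene",B(.065,-.06),sp(320,570)),("scene",B(-.065,-.06),sp(93,342)),("scene",B(.065,.06),sp(570,375)),
("scene",L(.0625,.055),sp(548,210)),("scene",L(.0625,-.055),sp(297,383)),("scene",L(-.0625,-.055),sp(118,313)),
("top",H(.044,.05),tp(186,345)),("top",H(-.026,.05),tp(405,322)),("top",H(.044,.026,0),tp(186,372)),
("scene",H(.044,.05),sp(355,72)),("scene",H(-.026,.05),sp(210,170))]
def res(p):
    r=[]
    for n,f,px in obs: r+=list(proj(cs[n],W(p,f(p[3])))-px)
    return np.array(r)
r=least_squares(res,[.56,-.248,0,.15],loss="soft_l1")
print(r.x, np.degrees(r.x[2:])); print(np.round(res(r.x).reshape(-1,2),1))
p=r.x
for n,(x0,y0) in {"top":(380,160),"scene":(220,260)}.items():
    im=cs[n]["pixels"][:,:,::-1].copy(); im=cv2.resize(im[y0:y0+100,x0:x0+100],(600,600),interpolation=cv2.INTER_CUBIC)
    def dr(pts,col):
        q=np.array([(proj(cs[n],W(p,P))+.5-[x0,y0])*6-.5 for P in pts]);cv2.polylines(im,[np.round(q).astype(int)],True,col,1)
    dr([np.array([a*.065,b*.06,.014]) for a,b in((1,1),(1,-1),(-1,-1),(-1,1))],(0,0,255))
    dr([loc(a*.0625,b*.055,0) for a,b in((1,1),(1,-1),(-1,-1),(-1,1))],(0,255,0))
    for z in(.026,.05): dr([hl(p[3],a,z,b) for a,b in((.044,.005),(.044,-.005),(-.026,-.005),(-.026,.005))],(255,255,0))
    cv2.imwrite(f"pics/fit_{n}.png",im)
E
python3 f1.py
```

```text
[ 0.5669 -0.2478  0.036   0.2013] [ 2.0627 11.5331]
[[ 0.2 -1.2]
 [ 1.1 -1.7]
 [-0.7 -1.3]
 [-0.  -1.1]
 [-0.3 -1.1]
 [-0.  -0. ]
 [ 0.5 -1. ]
 [-0.9 -0.4]
 [-1.7 -0.4]
 [ 1.4 -1.1]
 [-0.  -2.2]
 [-1.2 -1. ]
 [-2.  -0.8]
 [ 0.2  5.5]
 [ 1.2  0.6]
 [-1.6 -3.9]
 [-0.4 -1.6]
 [ 0.8 -0.5]]
```

```bash
python3 -c "
import cv2;import numpy as np
a=np.hstack([cv2.resize(cv2.imread('pics/fit_%s.png'%n),(400,400)) for n in('top','scene')]);cv2.imwrite('pics/fit_both.png',a)"
```

```text
(no output)
```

View pics/fit_both.png

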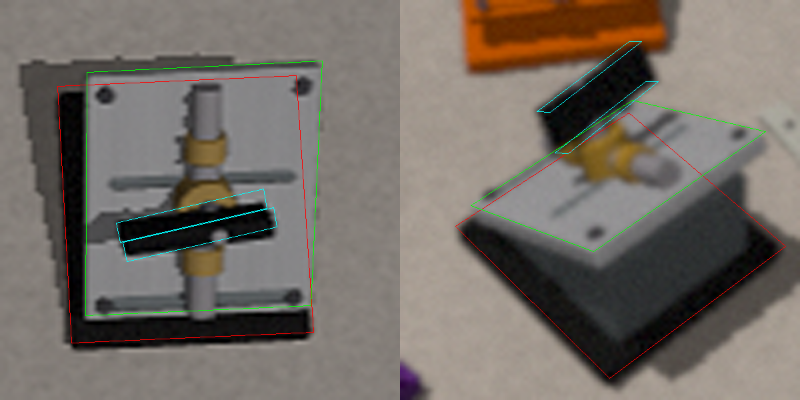

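```bash
sed -i 's/("top",H(.044,.05),tp(186,345)),("top",H(-.026,.05),tp(405,322)),("top",H(.044,.026,0),tp(186,372))/("top",H(.044,.05,0),tp(188,372)),("top",H(-.026,.05,0),tp(410,345)),("top",H(.044,.026,0),tp(182,345))/' f1.py; python3 f1.py; python3 -c "
import cv2;import numpy as np
a=np.hstack([cv2.resize(cv2.imread('pics/fit_%s.png'%n),(400,400)) for n in('top','scene')]);cv2.imwrite('pics/fit_both2.png',a)"
```

```text
[ 0.5662 -0.248   0.0368  0.1385] [2.1076 7.9352]
[[ 0.3 -0.8]
 [ 1.2 -1.4]
 [-0.6 -0.9]
 [ 0.1 -0.7]
 [-0.2 -0.8]
 [ 0.   0.4]
 [ 0.6 -0.6]
 [-1.2 -0.6]
 [-1.9 -0.6]
 [ 1.1 -1.3]
 [-0.3 -2.4]
 [-1.4 -1.2]
 [-2.3 -0.9]
 [-0.3  0. ]
 [ 0.6 -2.1]
 [-1.  -0.3]
 [ 0.2 -1.7]
 [ 0.  -0.7]]
```

View pics/fit_both2.png

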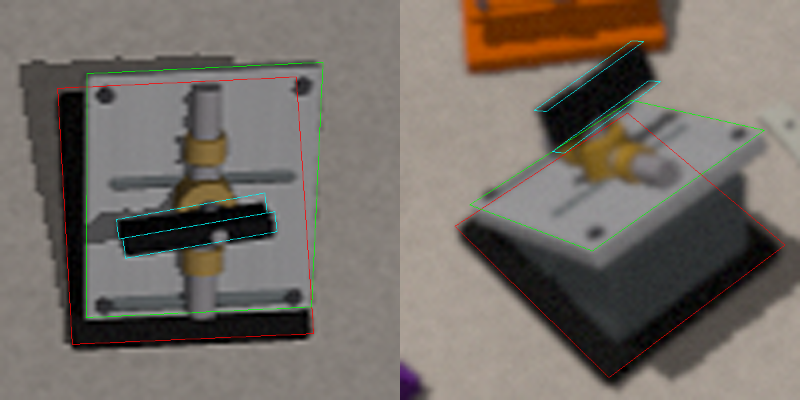

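```bash
cat > plan.py <<'E'
from fit import *
P=[0.5650,-0.2477,0.037]  # stand estimate
def target(th,n,u=0,y=0,p=P):
    pos=W(p,loc(u,y,n)); Rz=R.from_euler('z',p[2]).as_matrix()
    ybar=Rz@np.array([-np.sin(th)*c_,np.cos(th),-np.sin(th)*s])
    xh=Rz@np.array([np.cos(th)*c_,np.sin(th),np.cos(th)*s])
    nn=Rz@np.array([-s,0,c_])
    z=-nn; yy=xh; x=np.cross(yy,z); return pos,np.c_[x,yy,z]
def delta(pos,Rm):
    T=toolT(status.get_obs()); d=(pos-T[:3,3])*100
    rv=np.degrees(R.from_matrix(Rm@T[:3,:3].T).as_rotvec()); return d,rv
E
python3 - <<'E'
from plan import *
pos,Rm=target(.13,.17); print(pos,Rm); d,rv=delta(pos,Rm); print(d,rv,np.linalg.norm(d),np.linalg.norm(rv)); print(d/24,rv/24)
E
```

```text
[ 0.4801 -0.2508  0.2152] [[-0.1489  0.8533  0.4997]
 [ 0.9867  0.1613  0.0185]
 [-0.0648  0.4958 -0.866 ]]
[ 29.1711 -89.9051  -4.1058] [ 17.7757 -26.1254 -62.6888] 94.60829716035747 70.20258538726522
[ 1.2155 -3.746  -0.1711] [ 0.7407 -1.0886 -2.612 ]
```

>>> move_arm(
  steps=[1, 2.6, -3.7, 0, 0.7, -1.1, -2.6, 1, 2.6, -3.7, 0, 0.7, -1.1, -2.6, 1, 2.6, -3.7, 0, 0.7, -1.1, -2.6, 1, 2.6, -3.7, 0, 0.7, -1.1, -2.6, 1, 2.6, -3.7, 0, 0.7, -1.1, -2.6, 1, 2.6, -3.7, 0, 0.7, -1.1, -2.6, 1, 2.6, -3.7, 0, 0.7, -1.1, -2.6, 1, 2.6, -3.7, 0, 0.7, -1.1, -2.6],
  newtons=20,
)

```text
t: 2.35
eef_pos: [0.3973, 0.3506, 0.2567]
tool_rot: [0.069, 0.317, 0.944, 0.06]
contact_force: [0.9, 0.7, 0.8]
gripper_width: 0.997
```

>>> move_arm(
  steps=[1, 2.6, -3.7, 0, 0.7, -1.1, -2.6, 1, 2.6, -3.7, 0, 0.7, -1.1, -2.6, 1, 2.6, -3.7, 0, 0.7, -1.1, -2.6, 1, 2.6, -3.7, 0, 0.7, -1.1, -2.6, 1, -0.2, -3.7, 0, 0.7, -1.1, -2.6, 1, -0.2, -3.7, 0, 0.7, -1.1, -2.6, 1, -0.2, -3.7, 0, 0.7, -1.1, -2.6, 1, -0.2, -3.7, 0, 0.7, -1.1, -2.6],
)

```text
t: 3.15
eef_pos: [0.4922, 0.0546, 0.2566]
tool_rot: [0.135, 0.48, 0.859, 0.116]
contact_force: [-0.1, 0.1, -0.1]
gripper_width: 1.0
```

Run:
```python
from plan import *
o=status.get_obs();print(o["q"],o["eef_pos"],o["t"])
pos,Rm=target(.13,.17); d,rv=delta(pos,Rm); print(d,rv)
```

```text
[-0.7324 -0.0054  0.4934  2.2344  0.0309  0.5548  0.29  ] [0.4922 0.0546 0.2566] 3.15
[ -1.21   -30.5485  -4.1342] [  6.5469  -8.8028 -20.82  ]
```

>>> move_arm(
  steps=[1, -0.2, -3.8, -0.5, 0.8, -1.1, -2.6, 1, -0.2, -3.8, -0.5, 0.8, -1.1, -2.6, 1, -0.2, -3.8, -0.5, 0.8, -1.1, -2.6, 1, -0.1, -3.8, -0.5, 0.8, -1.1, -2.6, 1, -0.1, -3.8, -0.5, 0.8, -1.1, -2.6, 1, -0.1, -3.8, -0.5, 0.8, -1.1, -2.6, 1, -0.1, -3.8, -0.5, 0.8, -1.1, -2.6, 1, -0.1, -3.8, -0.5, 0.8, -1.1, -2.6],
)

```text
t: 3.95
eef_pos: [0.4816, -0.2477, 0.2167]
tool_rot: [0.192, 0.622, 0.739, 0.173]
contact_force: [0.9, 0.9, 0.4]
gripper_width: 0.998
```

```bash
cat > wr.py <<'E'
import sys
from plan import *
o=status.get_obs();print(o["q"],o["eef_pos"],o["t"],o["contact_force"],o["torque"],o["gripper_width"])
w=cam("wrist");Tw=toolT(o)@w["T_tool_cam"]
np.savez("last.npz",T=Tw,pix=w["pixels"],mtx=w["mtx"])
im=w["pixels"][:,:,::-1].copy()
th=float(sys.argv[2])
def dr(pts,col):
    q=np.array([proj(w,W(P,p),Tw) for p in pts]);cv2.polylines(im,[np.round(q).astype(int)],True,col,1)
dr([np.array([a*.065,b*.06,.014]) for a,b in((1,1),(1,-1),(-1,-1),(-1,1))],(0,0,255))
dr([loc(a*.0625,b*.055,0) for a,b in((1,1),(1,-1),(-1,-1),(-1,1))],(0,255,0))
for z in(.026,.05): dr([hl(th,a,z,b) for a,b in((.044,.005),(.044,-.005),(-.026,-.005),(-.026,.005))],(255,255,0))
cv2.imwrite(f"pics/{sys.argv[1]}.png",im)
pos,Rm=target(th,.17); print(delta(pos,Rm))
E
python3 wr.py w1 .13
```

```text
[-0.1793  0.1918  0.7733  2.2596 -1.0046  0.4972  1.5721] [ 0.4816 -0.2477  0.2167] 3.95 [0.8588 0.8847 0.4452] [0.0689 0.4663 0.0019] 0.9976788531786148
(array([ 0.0136,  0.4609, -0.1501]), array([0.436 , 0.0402, 0.5426]))
```

View pics/w1.png

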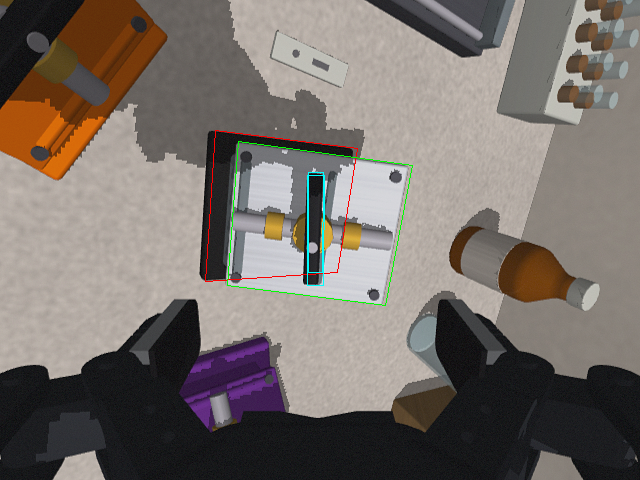

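```bash
python3 -c "
import cv2
a=cv2.imread('pics/w1.png')[120:320,190:430];cv2.imwrite('pics/w1c.png',cv2.resize(a,(720,600),interpolation=cv2.INTER_CUBIC))"
```

```text
(no output)
```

View pics/w1c.png

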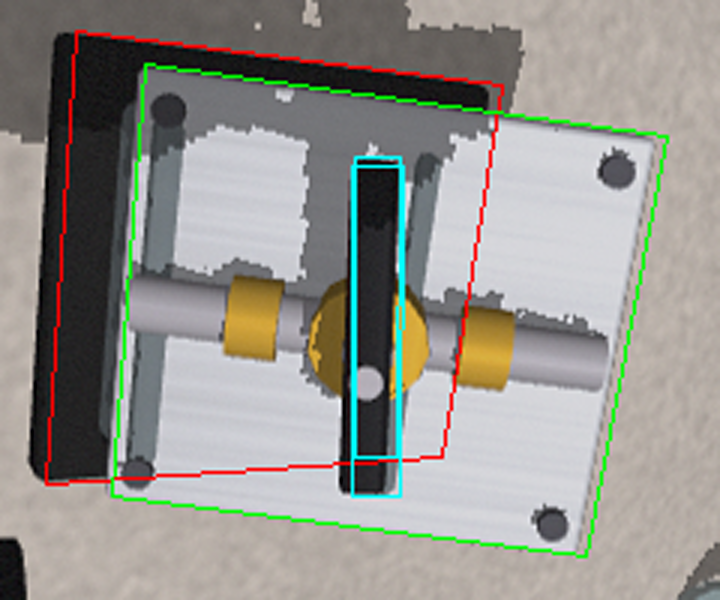

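```bash
sed -i 's/^P=.*/P=[0.5630,-0.2477,0.037]/' plan.py
python3 - <<'E'
from plan import *
pos,Rm=target(.09,.09); d,rv=delta(pos,Rm); print(pos,d,rv)
E
```

```text
[ 0.518  -0.2494  0.1459] [ 3.8108  0.6089 -7.0783] [ 1.582   0.0696 -1.4419]
```

>>> move_arm(
  steps=[-0.4, 0.6, 0.1, -1.2, 0.3, 0, -0.3, -0.4, 0.6, 0.1, -1.2, 0.3, 0, -0.3, -0.4, 0.7, 0.1, -1.2, 0.3, 0, -0.3, -0.4, 0.7, 0.1, -1.2, 0.3, 0, -0.3, -0.4, 0.6, 0.1, -1.2, 0.3, 0, -0.2, -0.4, 0.6, 0.1, -1.1, 0, 0, 0, -0.4, 0, 0, 0, 0, 0, 0, -0.4, 0, 0, 0, 0, 0, 0],
)

```text
t: 4.8
eef_pos: [0.5192, -0.2406, 0.1457]
tool_rot: [0.185, 0.634, 0.729, 0.18]
contact_force: [-0.2, -0.5, -0.4]
gripper_width: 0.3
```

```bash
python3 wr.py w2 .09;python3 - <<'E'
from plan import *
pos,Rm=target(.09,.09); d,rv=delta(pos,Rm); print(pos,d,rv)
E
```

```text
[ 0.0535  0.3628  0.4787  2.2408 -1.356   0.4258  1.8404] [ 0.5192 -0.2406  0.1457] 4.8 [-0.2299 -0.5066 -0.4241] [-0.031   0.5376  0.0111] 0.30048202745646535
(array([-4.1132, -0.996 ,  6.9177]), array([-0.1366, -0.0808, -0.771 ]))
[ 0.518  -0.2494  0.1459] [-0.1159 -0.848  -0.0105] [-0.1366 -0.0808 -0.771 ]
```

View pics/w2.png

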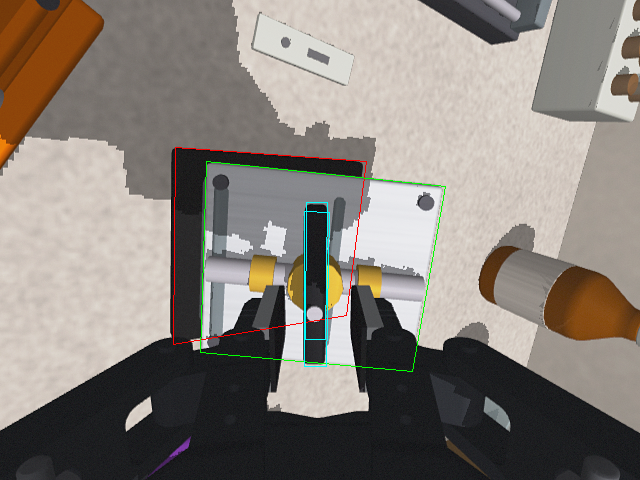

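>>> move_arm(
  steps=[-0.4, 0, 0, 0, 0, 0, 0, -0.4, 0, 0, 0, 0, 0, 0],
)

```text
t: 5.05
eef_pos: [0.5195, -0.2404, 0.146]
tool_rot: [0.185, 0.633, 0.729, 0.18]
contact_force: [-0.5, 0.8, 0.2]
gripper_width: 0.299
```

Run:
```python
from plan import *
o=status.get_obs();print(o["q"],o["joint_vel"],o["eef_pos"])
pos,Rm=target(.09,.09); d,rv=delta(pos,Rm); print(pos,d,rv)
```

```text
[ 0.052   0.3624  0.4796  2.2409 -1.3568  0.4253  1.8411] [ 0.0038  0.001  -0.0089 -0.0014 -0.0012 -0.0016  0.0005] [ 0.5195 -0.2404  0.146 ]
[ 0.518  -0.2494  0.1459] [-0.1421 -0.8937 -0.0105] [-0.1268 -0.0696 -0.8155]
```

```bash
cat >> plan.py <<'E'
def target2(psi,n,tilt,u=0,y=0,p=P,back=.025-.025):
    """point at distance n along panel normal (plus u,y) ; tool z tilted `tilt` deg from down, outward along stand +x; psi tool turn from y=along +x stand"""
    pos=W(p,loc(u,y,n)); Rz=R.from_euler('z',p[2]).as_matrix(); t=np.radians(tilt)
    z=Rz@np.array([np.sin(t),0,-np.cos(t)]); y0=Rz@np.array([np.cos(t),0,np.sin(t)]); x0=np.cross(y0,z)
    # psi positive = anticlockwise about -z
    R0=np.c_[x0,y0,z]; Rm=R.from_rotvec(-z*psi).as_matrix()@R0
    return pos,Rm,z
E
python3 - <<'E'
from plan import *
# tip point at panel axis n=.036 ; tcp = tip - .025 z ; hover +.06 up along -z
pos,Rm,z=target2(.09,.036,15)
tcp=pos-z*(.025+.045); d,rv=delta(tcp,Rm); print(tcp,d,rv,z)
E
```

```text
[ 0.5269 -0.249   0.1668] [ 0.7456 -0.8608  2.0744] [-0.7876 14.9159 -0.7939] [ 0.2586  0.0096 -0.9659]
```

>>> move_arm(
  steps=[-0.4, 0.2, -0.1, 0.7, 0, 3, -0.1, -0.4, 0.2, -0.2, 0.7, -0.2, 3, -0.1, -0.4, 0.1, -0.2, 0.7, -0.2, 3, -0.2, -0.4, 0.1, -0.2, 0, -0.2, 3, -0.2, -0.4, 0.1, -0.2, 0, -0.2, 3, -0.2, -0.4, 0, 0, 0, 0, 0, 0, -0.4, 0, 0, 0, 0, 0, 0, -0.4, 0, 0, 0, 0, 0, 0],
)

```text
t: 5.85
eef_pos: [0.5256, -0.2492, 0.1663]
tool_rot: [0.094, 0.656, 0.744, 0.09]
contact_force: [-0.5, 0.4, -0.4]
gripper_width: 0.298
```

```bash
python3 - <<'E'
from plan import *
o=status.get_obs();print(o["q"],o["eef_pos"])
pos,Rm,z=target2(.09,.036,15)
tcp=pos-z*(.025+.045); d,rv=delta(tcp,Rm); print(tcp,d,rv,z)
E
python3 wr.py w3 .09
```

```text
[-0.2315  0.4412  0.7926  2.068  -0.7626  0.6576  1.1946] [ 0.5256 -0.2492  0.1663]
[ 0.5269 -0.249   0.1668] [0.1269 0.0181 0.0511] [-0.0677 -0.0971  0.0666] [ 0.2586  0.0096 -0.9659]
[-0.2315  0.4412  0.7926  2.068  -0.7626  0.6576  1.1946] [ 0.5256 -0.2492  0.1663] 5.85 [-0.5255  0.4075 -0.4104] [-0.0395  0.2214  0.0017] 0.2984181664079016
(array([-4.7491, -0.1506,  4.8923]), array([  0.4674, -15.0933,   0.076 ]))
```

View pics/w3.png

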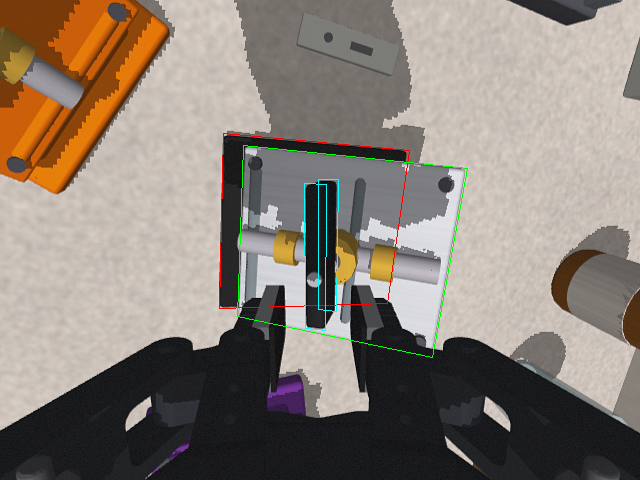

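Run:
```python
from plan import *
pos,Rm,z=target2(.09,.043,15)
tcp=pos-z*.017; d,rv=delta(tcp,Rm); print(tcp,d,rv,z)
```

```text
[ 0.5371 -0.2487  0.1217] [ 1.1569  0.068  -4.4641] [-0.0766 -0.1031  0.087 ] [ 0.2586  0.0096 -0.9659]
```

>>> move_arm(
  steps=[-0.4, 0.2, 0, -0.8, 0, 0, 0, -0.4, 0.2, 0, -0.8, 0, 0, 0, -0.4, 0.2, 0, -0.8, 0, 0, 0, -0.4, 0.2, 0, -0.7, 0, 0, 0, -0.4, 0.2, 0, -0.7, 0, 0, 0, -0.4, 0.1, 0, -0.6, 0, 0, 0, -0.4, 0, 0, 0, 0, 0, 0],
)

```text
t: 6.6
eef_pos: [0.5371, -0.2491, 0.1214]
tool_rot: [0.093, 0.656, 0.744, 0.089]
contact_force: [0.4, -0.8, -0.0]
gripper_width: 0.302
```

```bash
python3 wr.py w4 .09
```

```text
[-0.1567  0.5186  0.6966  2.0698 -0.8678  0.5927  1.2795] [ 0.5371 -0.2491  0.1214] 6.6 [ 0.374  -0.7893 -0.0091] [-0.012   0.2829  0.0015] 0.30195179477266865
(array([-5.912 , -0.1532,  9.325 ]), array([  0.5115, -15.1596,   0.0333]))
```

View pics/w4.png

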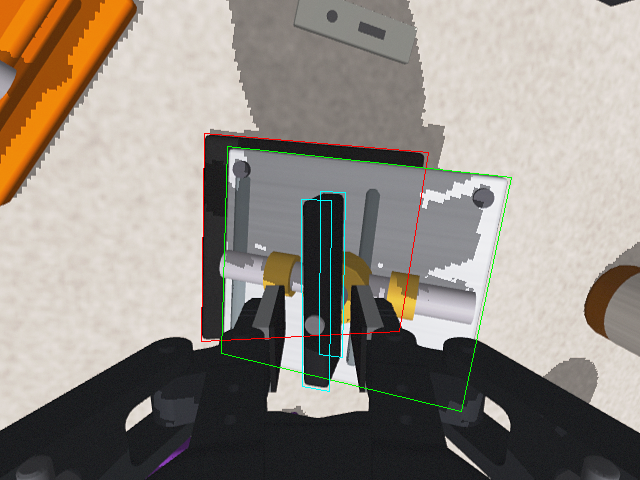

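>>> move_arm(
  steps=[-0.5, 0, 0, 0, 0, 0, 0, -0.6, 0, 0, 0, 0, 0, 0, -0.6, 0, 0, 0, 0, 0, 0],
)

```text
t: 6.95
eef_pos: [0.5375, -0.2493, 0.1228]
tool_rot: [0.094, 0.655, 0.744, 0.089]
contact_force: [0.7, -0.1, 0.3]
gripper_width: 0.205
```

```bash
python3 wr.py w5 .09; python3 -c "
from plan import *
pos,Rm,z=target2(1.57+.1,.043,15);print(np.degrees(1.58)*-z/12)"
```

```text
[-0.1579  0.5166  0.6984  2.0693 -0.8671  0.5931  1.2789] [ 0.5375 -0.2493  0.1228] 6.95 [ 0.7272 -0.1486  0.3208] [-0.0055  0.242   0.0338] 0.20488673770875312
(array([-5.946 , -0.1541,  9.2474]), array([  0.526 , -15.085 ,   0.0246]))
[-1.9512 -0.0722  7.2869]
```

View pics/w5.png

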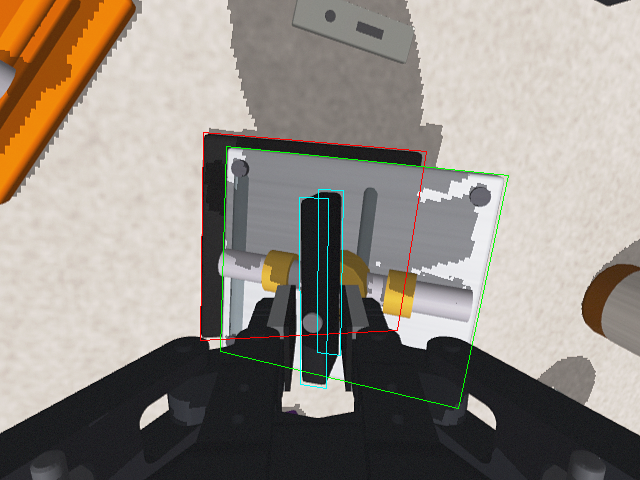

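>>> move_arm(
  steps=[-0.6, 0, 0, 0, -1, 0, 3.9, -0.6, 0, 0, 0, -1, 0, 3.9, -0.6, 0, 0, 0, -1, 0, 3.9, -0.6, 0, 0, 0, -1, 0, 3.9, -0.6, 0, 0, 0, -1, 0, 3.9, -0.6, 0, 0, 0, -1, 0, 3.9, -0.6, 0, 0, 0, -1, 0, 3.9, -0.6, 0, 0, 0, -1, 0, 3.9],
)

```text
t: 7.8
eef_pos: [0.5377, -0.2492, 0.1229]
tool_rot: [0.112, 0.422, 0.898, 0.06]
contact_force: [0.5, 0.5, 1.7]
gripper_width: 0.2
```

```bash
python3 wr.py w6 .5
python3 - <<'E'
from plan import *
pos,Rm,z=target2(.09,.043,15)
for a in (.5,.6): 
  pos,Rm,z=target2(a,.043,15); print(delta(pos-z*.0165,Rm))
E
```

```text
[-0.0579  0.4812  0.5613  2.0583 -0.7411  0.5551  1.7307] [ 0.5377 -0.2492  0.1229] 7.8 [0.5421 0.454  1.7429] [ 0.1077  0.0793 -0.1375] 0.20035661970682186
(array([-5.9628, -0.1651,  9.2301]), array([  3.7861, -15.2656,  -8.4475]))
(array([-0.044 ,  0.054 , -0.1746]), array([ 2.0967, -0.349 , -8.7689]))
(array([-0.044 ,  0.054 , -0.1746]), array([ 0.6363, -0.415 , -3.2289]))
```

View pics/w6.png

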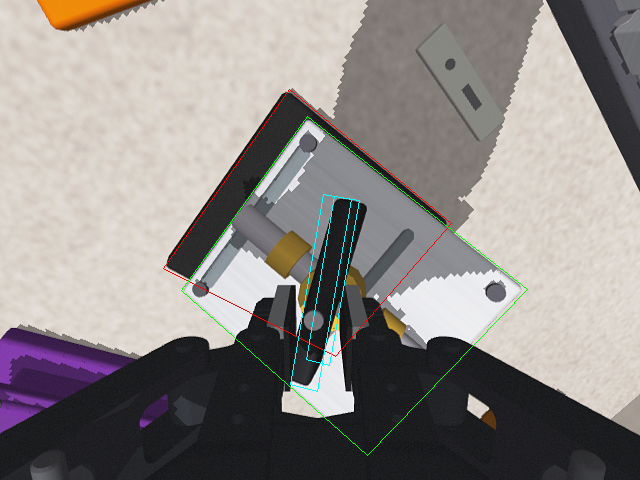

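>>> move_arm(
  steps=[-0.6, 0, 0, 0, -1, 0, 3.9, -0.6, 0, 0, 0, -1, 0, 3.9, -0.6, 0, 0, 0, -1, 0, 3.9, -0.6, 0, 0, 0, -1, 0, 3.9, -0.6, 0, 0, 0, -1, 0, 3.9, -0.6, 0, 0, 0, -1, 0, 3.9, -0.6, 0, 0, 0, -1, 0, 3.9, -0.6, 0, 0, 0, -1, 0, 3.9],
)

```text
t: 8.65
eef_pos: [0.5378, -0.2492, 0.1228]
tool_rot: [0.12, 0.157, 0.98, 0.025]
contact_force: [0.5, 0.6, 0.7]
gripper_width: 0.203
```

```bash
python3 wr.py w7 1.05
python3 - <<'E'
from plan import *
for a in (1.1,1.2): 
  pos,Rm,z=target2(a,.043,15); print(delta(pos-z*.0165,Rm))
E
```

```text
[ 0.0437  0.4566  0.4246  2.0477 -0.6079  0.5259  2.1692] [ 0.5378 -0.2492  0.1228] 8.65 [0.507  0.5837 0.7128] [ 0.1918  0.048  -0.1638] 0.20255041656580527
(array([-5.9727, -0.1667,  9.2382]), array([  4.0562, -15.6676,  -9.0233]))
(array([-0.0538,  0.0524, -0.1666]), array([ 1.5685, -0.7902, -6.5971]))
(array([-0.0538,  0.0524, -0.1666]), array([ 0.1283, -0.8531, -1.0518]))
```

View pics/w7.png

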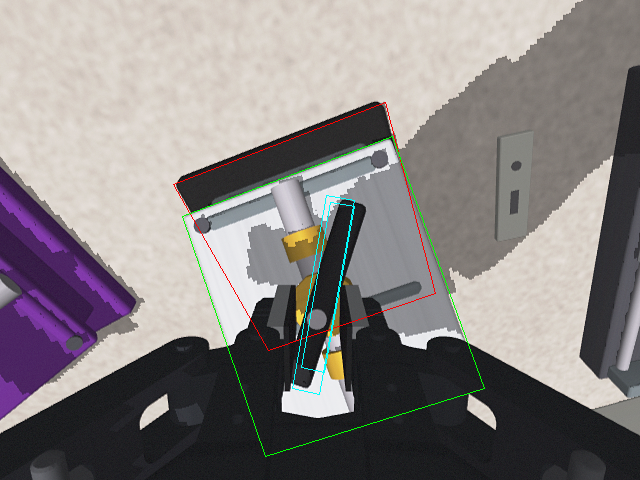

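>>> move_arm(
  steps=[-0.6, 0, 0, 0, -1, 0, 3.9, -0.6, 0, 0, 0, -1, 0, 3.9, -0.6, 0, 0, 0, -1, 0, 3.9, -0.6, 0, 0, 0, -1, 0, 3.9, -0.6, 0, 0, 0, -1, 0, 3.9, -0.6, 0, 0, 0, -1, 0, 3.9, -0.6, 0, 0, 0, -0.5, 0, 2, -0.6, 0, 0, 0, 0, 0, 0],
)

```text
t: 9.5
eef_pos: [0.5377, -0.2491, 0.1226]
tool_rot: [0.12, -0.068, 0.99, -0.004]
contact_force: [1.7, 2.4, -1.2]
gripper_width: 0.201
```

```bash
python3 wr.py w8 1.45
python3 - <<'E'
from plan import *
for a in (1.65,): 
  pos,Rm,z=target2(a,.043,15); print(delta(pos-z*.0165,Rm))
E
```

```text
[ 0.1278  0.4426  0.3128  2.0404 -0.4961  0.5068  2.5203] [ 0.5377 -0.2491  0.1226] 9.5 [ 1.7369  2.4029 -1.1686] [ 0.2821 -0.2582 -0.0646] 0.20102170806601616
(array([-5.9734, -0.1766,  9.2625]), array([  5.2995, -15.8981, -11.6867]))
(array([-0.0545,  0.0425, -0.1423]), array([ 0.3192, -1.1367, -1.0632]))
```

View pics/w8.png

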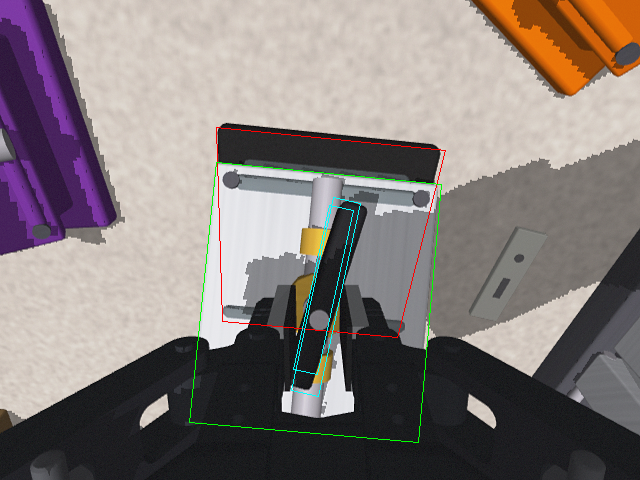

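>>> move_arm(
  steps=[-0.6, 0, 0, 0, -0.5, 0, 2, -0.6, 0, 0, 0, -0.5, 0, 2, -0.6, 0, 0, 0, -0.5, 0, 2, -0.6, 0, 0, 0, -0.5, 0, 2, -0.6, 0, 0, 0, 0, 0, 0],
)

```text
t: 10.05
eef_pos: [0.5376, -0.249, 0.1225]
tool_rot: [0.119, -0.14, 0.983, -0.013]
contact_force: [3.8, 3.3, -1.3]
gripper_width: 0.199
```

```bash
python3 wr.py w9 1.57
python3 - <<'E'
from plan import *
for a in (1.65,): 
  pos,Rm,z=target2(a,.043,15); print(delta(pos-z*.0165,Rm))
E
```

```text
[ 0.1561  0.4391  0.2762  2.0381 -0.4601  0.5021  2.6339] [ 0.5376 -0.249   0.1225] 10.05 [ 3.7697  3.3326 -1.2576] [ 0.5841 -0.5521  0.0298] 0.19902493198211338
(array([-5.9538, -0.1815,  9.2759]), array([  5.8805, -15.9553, -13.0835]))
(array([-0.0349,  0.0376, -0.1288]), array([ 2.4275, -1.1507, -9.1762]))
```

View pics/w9.png

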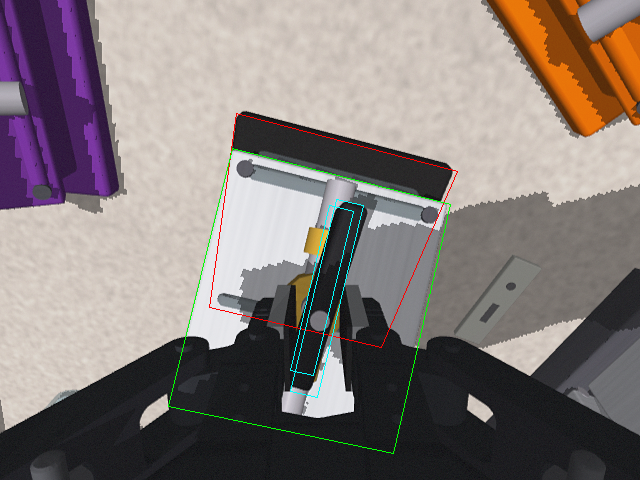

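```bash
python3 -c "
import cv2
import numpy as np
a=np.load('last.npz')['pix'][:,:,::-1][170:420,200:460];cv2.imwrite('pics/w9c.png',cv2.resize(a,(624,600),interpolation=cv2.INTER_CUBIC))"
```

```text
(no output)
```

View pics/w9c.png

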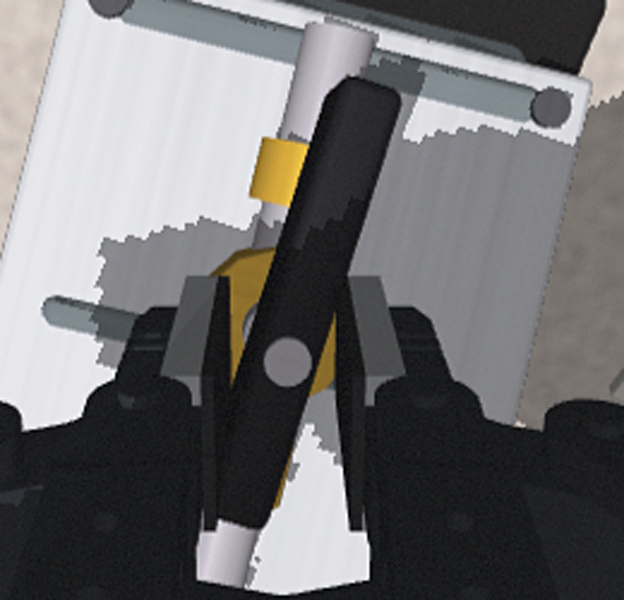

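Run:
```python
from plan import *
d=np.load("last.npz");c={"mtx":d["mtx"]};T=d["T"]
def seg(a,b):
    a=proj(c,W(P,a),T);b=proj(c,W(P,b),T);v=a-b;return np.round(a,1),np.round(b,1),np.degrees(np.arctan2(v[0],-v[1]))
for th in(1.4,1.45,1.5,1.55,1.57): print(th,seg(hl(th,.044,.05),hl(th,-.026,.05)))
print(seg(loc(-.05,0,.013),loc(.05,0,.013)))
print(seg(loc(-.0625,.055,0),loc(.0625,.055,0)),seg(loc(-.0625,-.055,0),loc(.0625,-.055,0)),seg(loc(-.0625,-.055,0),loc(-.0625,.055,0)))
```

```text
1.4 (array([369.1, 208.7]), array([291.5, 390.2]), np.float64(23.134180931094775))
1.45 (array([363.5, 206.3]), array([294.9, 391.5]), np.float64(20.306085664760037))
1.5 (array([357.7, 204.3]), array([298.4, 392.7]), np.float64(17.47626937146824))
1.55 (array([351.9, 202.5]), array([302. , 393.6]), np.float64(14.64438706512436))
1.57 (array([349.5, 201.9]), array([303.4, 393.9]), np.float64(13.510981962671572))
(array([340.4, 198.1]), array([288.1, 415.8]), np.float64(13.5067529164362))
(array([450.4, 203.7]), array([392.6, 453.2]), np.float64(13.048063759145979)) (array([231.8, 148.1]), array([167.6, 405.6]), np.float64(14.003767746134448)) (array([231.8, 148.1]), array([450.4, 203.7]), np.float64(-75.72209040997045))
```

>>> move_arm(
  steps=[-0.6, 0.1, 0.1, 0, 0, 0, 0, -0.6, 0, 0, 0, 0, 0, 0],
)

```text
t: 10.3
eef_pos: [0.5378, -0.2489, 0.1224]
tool_rot: [0.119, -0.139, 0.983, -0.013]
contact_force: [0.1, -0.5, 1.1]
gripper_width: 0.199
```

```bash
python3 wr.py w10 1.57
```

```text
[ 0.153   0.4397  0.2789  2.0378 -0.4593  0.5024  2.6296] [ 0.5378 -0.2489  0.1224] 10.3 [ 0.0869 -0.453   1.1186] [ 0.1015  0.0344 -0.1141] 0.1993396019613709
(array([-5.9751, -0.1979,  9.284 ]), array([  5.8974, -16.0141, -13.0002]))
```

>>> move_arm(
  steps=[-0.6, 0, 0, 0, -0.5, 0, 2, -0.6, 0, 0, 0, -0.5, 0, 2, -0.6, 0, 0, 0, 0, 0, 0],
)

```text
t: 10.65
eef_pos: [0.5379, -0.2488, 0.1224]
tool_rot: [0.118, -0.175, 0.977, -0.017]
contact_force: [-1.6, -0.5, 2.3]
gripper_width: 0.199
```

```bash
python3 wr.py w10 1.57;  python3 -c "
import cv2
import numpy as np
a=np.load('last.npz')['pix'][:,:,::-1][90:390,180:500];cv2.imwrite('pics/w10c.png',cv2.resize(a,(640,600),interpolation=cv2.INTER_CUBIC))"
```

```text
[ 0.1676  0.4381  0.2598  2.0365 -0.4413  0.5     2.6868] [ 0.5379 -0.2488  0.1224] 10.65 [-1.5635 -0.4936  2.3076] [-0.1853  0.3602 -0.0889] 0.19869764263999443
(array([-5.9841, -0.2038,  9.2891]), array([  7.4563, -15.9263, -16.869 ]))
```

View pics/w10.png

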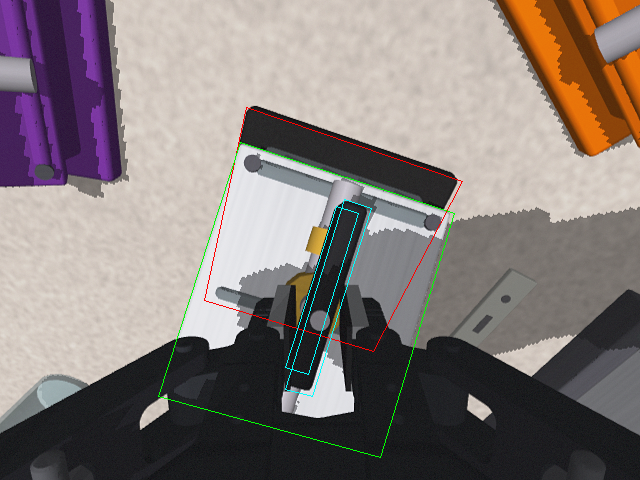

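View pics/w10c.png

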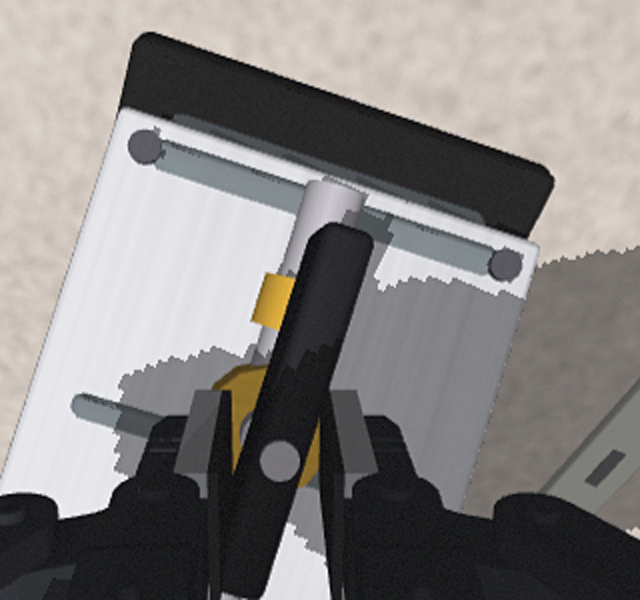

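```bash
cat > ang.py <<'E'
from plan import *
d=np.load("last.npz");c={"mtx":d["mtx"]};T=d["T"]
def seg(a,b):
    a=proj(c,W(P,a),T);b=proj(c,W(P,b),T);v=a-b;return np.round(a,1),np.round(b,1),np.degrees(np.arctan2(v[0],-v[1]))
for th in(1.45,1.5,1.55,1.571): print(th,seg(hl(th,.044,.05),hl(th,-.026,.05)))
print("L",seg(loc(-.0625,-.055,0),loc(.0625,-.055,0)),"R",seg(loc(-.0625,.055,0),loc(.0625,.055,0)),"bot",seg(loc(-.0625,-.055,0),loc(-.0625,.055,0)),"base",seg(np.array([-.065,-.06,.014]),np.array([-.065,.06,.014])))
E
python3 ang.py
```

```text
1.45 (array([371.1, 209.1]), array([290.1, 389.6]), np.float64(24.164742371057752))
1.5 (array([365.5, 206.7]), array([293.5, 390.9]), np.float64(21.34670332171143))
1.55 (array([359.8, 204.5]), array([297. , 392.1]), np.float64(18.526446744889682))
1.571 (array([357.4, 203.7]), array([298.4, 392.5]), np.float64(17.34117159970176))
L (array([240.4, 141.7]), array([157.6, 396. ]), np.float64(18.025219921991553)) R (array([453.9, 212.9]), array([379.8, 457.3]), np.float64(16.863356126712436)) bot (array([240.4, 141.7]), array([453.9, 212.9]), np.float64(-71.55534798503567)) base (array([246.5, 107.4]), array([462.2, 181. ]), np.float64(-71.1690612564009))
```

>>> move_arm(
  steps=[-0.6, 0, 0, 0, -0.5, 0, 2, -0.6, 0, 0, 0, 0, 0, 0],
)

```text
t: 10.9
eef_pos: [0.5379, -0.2488, 0.1224]
tool_rot: [0.117, -0.192, 0.974, -0.02]
contact_force: [-1.4, -2.5, 2.0]
gripper_width: 0.199
```

```bash
python3 wr.py w11 1.57;python3 ang.py|tail -2;  python3 -c "
import cv2
import numpy as np
a=np.load('last.npz')['pix'][:,:,::-1][90:390,180:500];cv2.imwrite('pics/w11c.png',cv2.resize(a,(640,600),interpolation=cv2.INTER_CUBIC))"
```

```text
[ 0.1744  0.4374  0.2511  2.0359 -0.4328  0.4989  2.7141] [ 0.5379 -0.2488  0.1224] 10.9 [-1.3782 -2.4519  2.0436] [-0.2792  0.5629 -0.4433] 0.19852715955573927
(array([-5.9862, -0.1991,  9.286 ]), array([  8.2197, -15.8802, -18.7498]))
1.571 (array([361.5, 205.2]), array([296.3, 392. ]), np.float64(19.239581914107106))
L (array([245., 139.]), array([153.3, 391.1]), np.float64(19.992383536173715)) R (array([455.4, 217.7]), array([373.5, 459.1]), np.float64(18.729915776889275)) bot (array([245., 139.]), array([455.4, 217.7]), np.float64(-69.5070548920778)) base (array([251.9, 105. ]), array([464.4, 186.2]), np.float64(-69.08128366664032))
```

View pics/w11c.png

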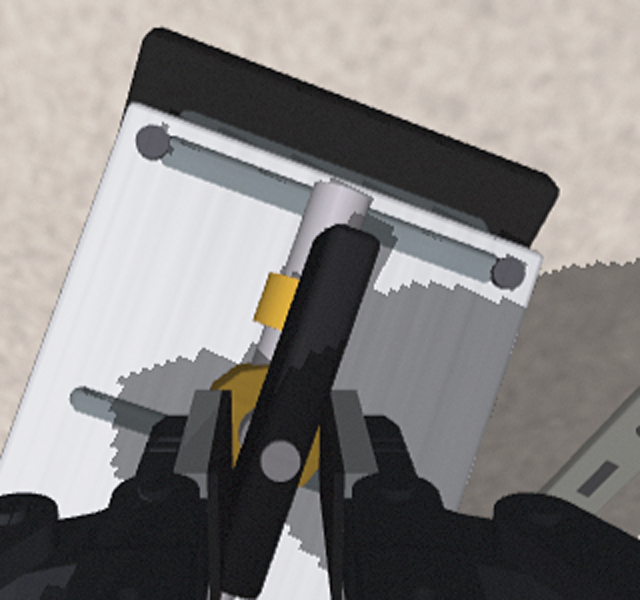

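>>> move_arm(
  steps=[-0.6, 0, 0, 0, 1, 0, -4, -0.6, 0, 0, 0, 1, 0, -4, -0.5, 0, 0, 0, 0.5, 0, -2, -0.3, 0, 0, 0, 0, 0, 0, -0.3, -0.1, 0, 0.5, 0, 0, 0, -0.3, -0.2, 0, 0.8, 0, 0, 0, -0.3, -0.4, 0, 1.5, 0, 0, 0, -0.3, -0.8, 0, 3, 0, 0, 0],
)

```text
t: 11.75
eef_pos: [0.5223, -0.2478, 0.1804]
tool_rot: [0.118, -0.104, 0.987, -0.008]
contact_force: [0.5, 0.4, -0.2]
gripper_width: 0.349
```

```bash
python3 wr.py w12 1.57;python3 ang.py
```

```text
[ 0.0835  0.3343  0.3675  2.0331 -0.3927  0.615   2.5022] [ 0.5223 -0.2478  0.1804] 11.75 [ 0.5308  0.3735 -0.1631] [0.0207 0.2043 0.0252] 0.3485565124384412
(array([-4.5406, -0.0903,  2.9062]), array([  4.43  , -15.7818,  -9.1042]))
1.45 (array([340.2, 185. ]), array([300.9, 318.5]), np.float64(16.405616837171824))
1.5 (array([336. , 183.9]), array([303.4, 319.2]), np.float64(13.549954359040077))
1.55 (array([331.8, 182.9]), array([305.9, 319.7]), np.float64(10.693912033077682))
1.571 (array([330. , 182.6]), array([307. , 319.9]), np.float64(9.494239885723974))
L (array([242.2, 151.7]), array([207.7, 349.7]), np.float64(9.876251798225365)) R (array([413.1, 182. ]), array([381.6, 376.6]), np.float64(9.17535760623016)) bot (array([242.2, 151.7]), array([413.1, 182. ]), np.float64(-79.93350484978632)) base (array([243.1, 124.9]), array([419. , 156.7]), np.float64(-79.76389311888974))
```

View pics/w12.png

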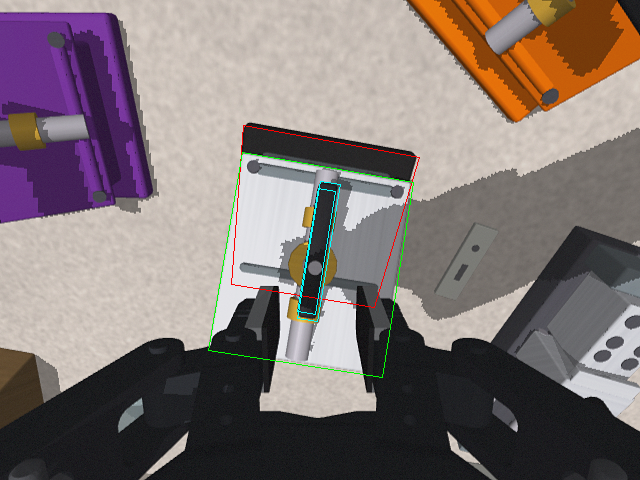

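```bash
python3 -c "
import cv2
a=cv2.imread('pics/top0.png')
cv2.imwrite('pics/clc.png',cv2.resize(a[110:240,250:380],(600,600),interpolation=cv2.INTER_CUBIC))
cv2.imwrite('pics/trc.png',cv2.resize(a[155:265,110:220],(600,600),interpolation=cv2.INTER_CUBIC))"
```

```text
(no output)
```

View pics/clc.png

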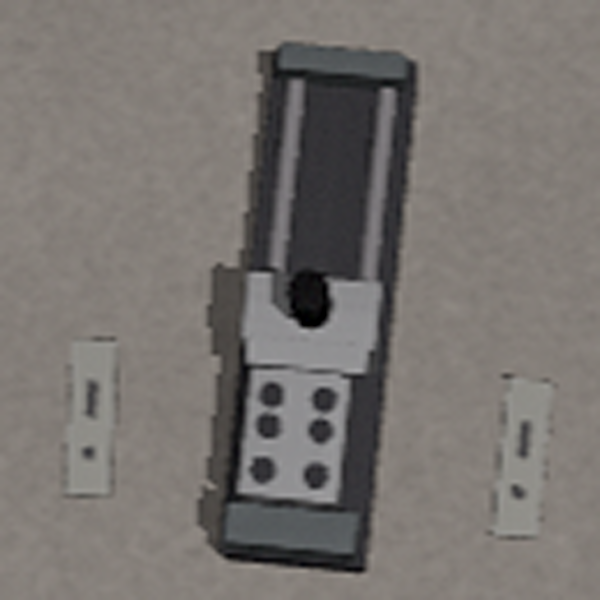

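View pics/trc.png

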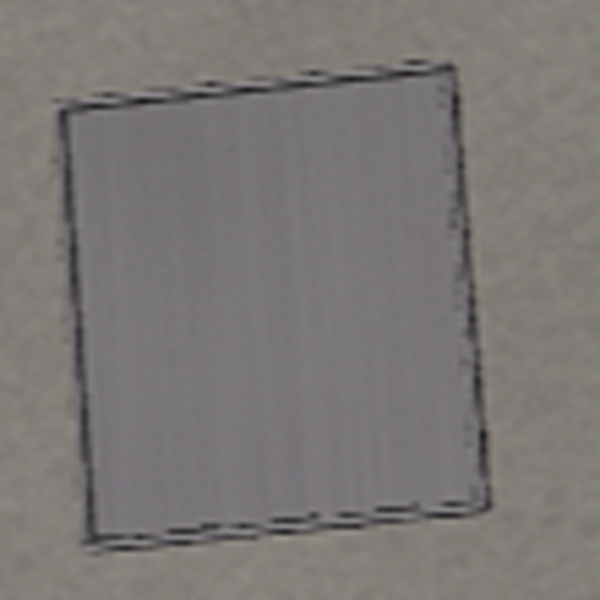

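```bash
cat > f2.py <<'E'
from fit import *
top=cam("top")
def run(obs,p0,k):
    def res(p): return np.concatenate([proj(top,W(p,np.array(f(p) if callable(f) else f)))-px for f,px in obs])
    r=least_squares(res,p0,loss="soft_l1"); print(r.x,np.degrees(r.x[2]));print(np.round(res(r.x).reshape(-1,2),1).tolist()); return r.x
a=600/130; cp=lambda u,v:np.array((250+(u+.5)/a-.5,110+(v+.5)/a-.5))
b=600/110; tp=lambda u,v:np.array((110+(u+.5)/b-.5,155+(v+.5)/b-.5))
c=run([((-.03,.021,.07),cp(240,497)),((-.03,-.021,.07),cp(337,505)),((-.05,-.032,.025),cp(363,570)),((.175,-.032,.025),cp(415,60)),
 ((.175,.032,.025),cp(275,45)),((-.05,.032,.025),cp(224,555)),
 (lambda p:(p[3],0,.116),cp(310,300)),(lambda p:(p[4],.028,.08),cp(243,270)),(lambda p:(p[4],-.028,.08),cp(383,285)),(lambda p:(p[5],.028,.08),cp(243,365)),(lambda p:(p[5],-.028,.08),cp(375,373))],[.58,-.03,-.08,.045,.06,.022],0)
print("knob",W(c,np.array([c[3],0,.098])),"block",W(c,np.array([0,0,.025])))
run([((.085,.075,.012),tp(60,103)),((.085,-.075,.012),tp(455,66)),((-.085,-.075,.012),tp(490,508)),((-.085,.075,.012),tp(90,548))],[.57,.29,0],0)
for q in("clamp","tube_block","jaw_knob"):
    for r in models.place_of("top",q)[:2]: print(q,r)
E
python3 f2.py; python3 wr.py w13 1.57
```

```text
[ 0.578  -0.0273 -0.1096  0.0453  0.0625  0.024 ] -6.278381096862071
[[0.5, -0.3], [1.3, 0.2], [0.6, -0.3], [0.6, 0.3], [-0.5, 0.6], [-1.3, -0.2], [-0.5, -0.0], [1.1, 0.3], [-0.2, -0.2], [-1.1, -0.6], [-0.5, 0.5]]
knob [ 0.6229 -0.0323  0.098 ] block [ 0.578  -0.0273  0.025 ]
[0.5754 0.2895 0.0915] 5.239894896168672
[[-0.1, -0.3], [0.2, -1.0], [0.2, 0.5], [-0.3, 0.6]]
clamp {'position': [207.2, 319.2], 'score': 0.68}
tube_block {'position': [206.1, 317.3], 'score': 0.83}
jaw_knob {'position': [175.4, 316.5], 'score': 0.93}
[ 0.0841  0.3335  0.3671  2.0326 -0.3947  0.6124  2.5038] [ 0.5234 -0.2482  0.1812] 12.0 [ 0.3566  0.1456 -0.1055] [-0.0003  0.2655  0.0359] 0.34717240684475825
(array([-4.5152, -0.2867,  3.4739]), array([  4.3238, -16.034 ,  -9.2468]))
```

```bash
cat >> plan.py <<'E'
C=[0.578,-0.0273,-0.1096]
def tdown(pos,yaw):
    # tool y along +y rotated by yaw
    y=np.array([-np.sin(yaw),np.cos(yaw),0]);z=np.array([0,0,-1.]);return np.array(pos),np.c_[np.cross(y,z),y,z]
E
python3 - <<'E'
from plan import *
pos=W(C,np.array([.0453-.036,0,.20]))
d,rv=delta(*tdown(pos,C[2]));print(pos,d,rv,np.linalg.norm(d),np.linalg.norm(rv))
E
```

```text
[ 0.5872 -0.0283  0.2   ] [ 6.4034 21.966   1.9515] [  1.7039  13.7304 -18.2007] 22.96337025697566 22.862473214548555
```

>>> move_arm(
  steps=[-0.6, 0, 0, 1, 0, 0, 0, -1, 0.9, 3.1, 0.2, 0.2, 2, -2.6, -1, 0.9, 3.1, 0.2, 0.2, 2, -2.6, -1, 0.9, 3.1, 0.2, 0.2, 2, -2.6, -1, 0.9, 3.1, 0.2, 0.3, 2, -2.6, -1, 0.9, 3.1, 0.1, 0.3, 2, -2.6, -1, 0.9, 3.2, 0.1, 0.3, 2, -2.6, -1, 1, 3.3, 0, 0.3, 1.7, -2.6],
)

```text
t: 12.85
eef_pos: [0.5877, -0.0269, 0.2008]
tool_rot: [-0.001, 0.056, 0.998, 0.001]
contact_force: [0.2, -1.0, 1.0]
gripper_width: 0.002
```

Run:
```python
from plan import *
pos=W(C,np.array([.0453-.036,0,.20]))
d,rv=delta(*tdown(pos,C[2]));print(pos,d,rv,np.linalg.norm(d),np.linalg.norm(rv))
o=status.get_obs();w=cam("wrist");Tw=toolT(o)@w["T_tool_cam"];print(o["q"],o["gripper_width"])
im=w["pixels"][:,:,::-1].copy()
def dr(pts,col):
    q=np.array([proj(w,W(C,np.array(p)),Tw) for p in pts]);cv2.polylines(im,[np.round(q).astype(int)],True,col,1)
sq=((1,1),(1,-1),(-1,-1),(-1,1))
dr([(.0625+a*.1125,b*.032,.025) for a,b in sq],(0,0,255))
dr([(a*.03,b*.021,.07) for a,b in sq],(0,255,0))
for z in(.08,.116): dr([(.0453+.009*np.cos(t),.009*np.sin(t),z) for t in np.linspace(0,6.28,20)],(255,255,0))
cv2.imwrite("pics/c1.png",im)
```

```text
[ 0.5872 -0.0283  0.2   ] [-0.0444 -0.1383 -0.0753] [-0.0858 -0.0723  0.1188] 0.16359166817714554 0.16344004071891663
[-0.4303  0.4255  0.4844  1.8481 -0.2444  0.9279  1.6244] 0.0020773497845717574
```

View pics/c1.png

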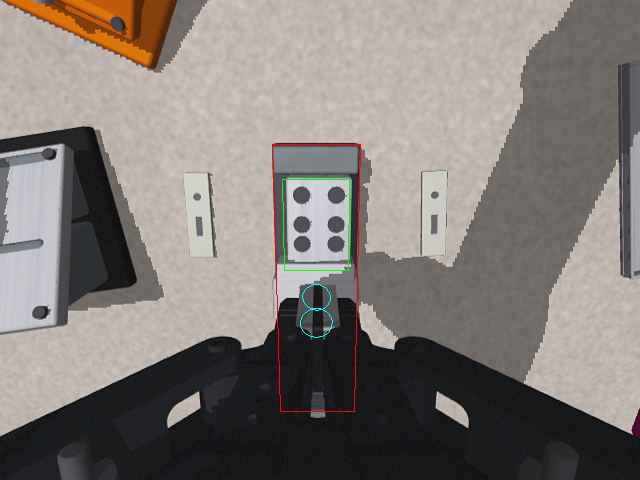

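>>> move_arm(
  steps=[-1, 0, -0.1, -2.2, 0, 0, 0, -1, 0, -0.1, -2.2, 0, 0, 0, -1, 0, 0, -2.2, 0, 0, 0, -1, 0, 0, -2, 0, 0, 0, -1, 0.6, -0.1, 0, 0, 0, 0, -1, 0.6, 0, 0, 0, 0, 0, -1, 0.6, -0.1, 0, 0, 0, 0, -1, 0.6, -0.1, 0, 0, 0, 0],
)

```text
t: 13.7
eef_pos: [0.6119, -0.033, 0.1155]
tool_rot: [0.0, 0.055, 0.999, 0.001]
contact_force: [-4.0, 0.8, 2.8]
gripper_width: -0.001
```

>>> move_arm(
  steps=[-1, 0.6, 0, 0, 0, 0, 0, -1, 0.6, -0.1, 0, 0, 0, 0, -1, 0.6, -0.1, 0, 0, 0, 0],
)

```text
t: 14.0
eef_pos: [0.6298, -0.035, 0.1147]
tool_rot: [0.0, 0.055, 0.998, 0.001]
contact_force: [-3.8, 1.7, 3.6]
gripper_width: 0.001
```

>>> move_arm(
  steps=[-1, 0.5, -0.1, 0, 0, 0, 0, -1, 0.4, 0, 0, 0, 0, 0, -1, 0.3, 0, 0, 0, 0, 0, -1, 0.1, 0, 0, 0, 0, 0],
)

```text
t: 14.4
eef_pos: [0.6424, -0.0366, 0.1144]
tool_rot: [-0.0, 0.055, 0.998, 0.001]
contact_force: [-5.1, 1.0, 4.4]
gripper_width: 0.0
```

>>> move_arm(
  steps=[-1, 0.3, 0, 0, 0, 0, 0, -1, 0, 0, 0, 0, 0, 0],
)

```text
t: 14.6
eef_pos: [0.6427, -0.0365, 0.1141]
tool_rot: [-0.003, 0.055, 0.998, 0.001]
contact_force: [-11.0, 2.5, 8.9]
gripper_width: -0.001
```

>>> move_arm(
  steps=[-1, -0.5, 0, 0, 0, 0, 0, -1, -0.6, 0.1, 0.5, 0, 0, 0, -0.5, -1, 0.1, 1.5, 0, 0, 0, 0, -1.4, 0.2, 2, 0, 0, 0, 0.4, -1.5, 0.2, 2, 0, 0, 0, 0.4, -1.5, 0.2, 1, 0, 0, 0, 0.4, 0, 0.1, 0, 0, 0, 0, 0.4, 0, 0, 0, 0, 0, 0],
)

```text
t: 15.4
eef_pos: [0.581, -0.027, 0.1849]
tool_rot: [0.001, 0.055, 0.999, 0.001]
contact_force: [0.0, 1.4, -0.7]
gripper_width: 0.701
```

Run:
```python
from plan import *
o=status.get_obs();w=cam("wrist");Tw=toolT(o)@w["T_tool_cam"];print(o["q"],o["gripper_width"])
pos=W(C,np.array([0,0,.056]))
d,rv=delta(*tdown(pos,C[2]));print(pos,d,rv)
im=w["pixels"][:,:,::-1].copy()
def dr(pts,col):
    q=np.array([proj(w,W(C,np.array(p)),Tw) for p in pts]);cv2.polylines(im,[np.round(q).astype(int)],True,col,1)
sq=((1,1),(1,-1),(-1,-1),(-1,1))
dr([(.0625+a*.1125,b*.032,.025) for a,b in sq],(0,0,255))
dr([(a*.03,b*.021,.07) for a,b in sq],(0,255,0))
for z in(.08,.116): dr([(.081+.009*np.cos(t),.009*np.sin(t),z) for t in np.linspace(0,6.28,20)],(255,255,0))
cv2.imwrite("pics/c2.png",im)
t=cam("top")["pixels"][:,:,::-1];s=cam("scene")["pixels"][:,:,::-1]
cv2.imwrite("pics/t2.png",np.hstack([cv2.resize(t[100:260,240:480],(400,267)),cv2.resize(s[190:350,220:460],(400,267))]))
```

```text
[-0.4276  0.4331  0.4782  1.8795 -0.255   0.8864  1.6365] 0.7007796595657282
[ 0.578  -0.0273  0.056 ] [ -0.3016  -0.0198 -12.8388] [-0.115   0.0806 -0.0111]
```

View pics/c2.png

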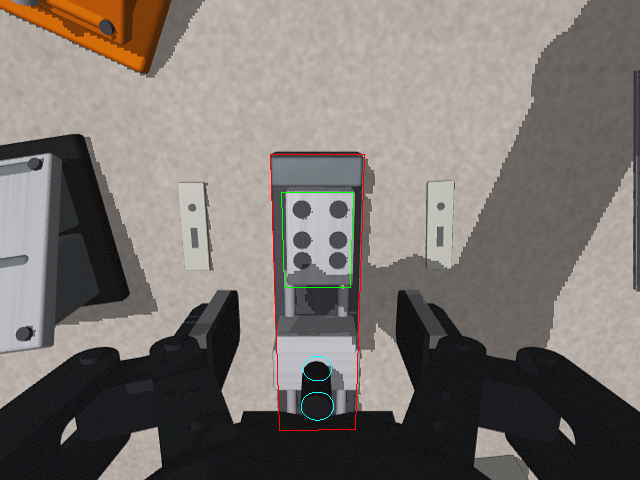

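View pics/t2.png

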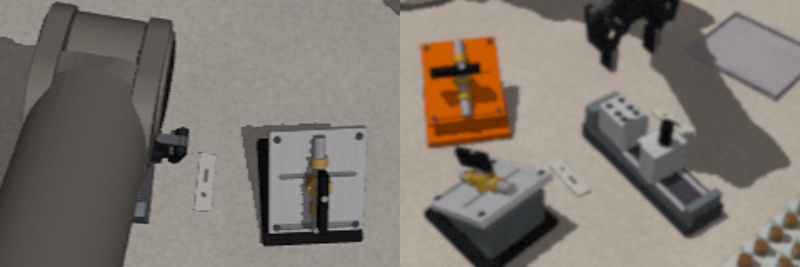

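>>> move_arm(
  steps=[0.4, -0.1, 0, -2.6, 0, 0, 0, 0.4, -0.1, 0, -2.6, 0, 0, 0, 0.4, -0.1, 0, -2.6, 0, 0, 0, 0.4, -0.1, 0, -2, 0, 0, 0, 0.4, 0, 0, -1.6, 0, 0, 0, 0.4, 0, 0, -1.4, 0, 0, 0, 0.2, 0, 0, 0, 0, 0, 0, 0, 0, 0, 0, 0, 0, 0],
  newtons=30,
)

```text
t: 16.35
eef_pos: [0.5767, -0.027, 0.0566]
tool_rot: [0.0, 0.055, 0.998, 0.001]
contact_force: [0.4, 2.0, -0.7]
gripper_width: 0.5
```

>>> move_arm(
  steps=[-0.1, 0, 0, 0, 0, 0, 0, -0.3, 0, 0, 0, 0, 0, 0, -0.3, 0, 0, 0, 0, 0, 0, -0.3, 0, 0, 0, 0, 0, 0],
  newtons=40,
)

```text
t: 16.75
eef_pos: [0.5765, -0.0274, 0.0568]
tool_rot: [0.0, 0.055, 0.998, 0.001]
contact_force: [-0.2, 0.9, -0.6]
gripper_width: 0.485
```

>>> move_arm(
  steps=[-0.5, 0, 0, 0.5, 0, 0, 0, -0.5, 0, 0, 1, 0, 0, 0, -0.5, 0, 0, 2, 0, 0, 0, -0.5, 0, 0, 2.5, 0, 0, 0, -0.5, 0, 0, 2.5, 0, 0, 0, -0.5, 0, 0, 2, 0, 0, 0, -0.5, 0, 0, 0, 0, 0, 0],
)

```text
t: 17.45
eef_pos: [0.5784, -0.0276, 0.1649]
tool_rot: [0.003, 0.055, 0.998, 0.002]
contact_force: [-1.0, -0.4, -3.3]
gripper_width: 0.481
```

Run:
```python
from plan import *
o=status.get_obs();w=cam("wrist");print(o["gripper_width"],o["contact_force"])
T=[.5754,.2895,.0915]
# tool TCP offset from block: block bottom was z .025 when TCP .0566
pos=np.array([T[0],T[1],.0566-.025+.003])
d,rv=delta(*tdown(pos,T[2]));print(pos,d,rv)
s=cam("scene")["pixels"][:,:,::-1]
cv2.imwrite("pics/c3.png",np.hstack([cv2.resize(w["pixels"][:,:,::-1],(400,300)),cv2.resize(s,(400,300))]))
```

```text
0.48078632382718983 [-0.9824 -0.4061 -3.2777]
[0.5754 0.2895 0.0346] [ -0.1882  31.6802 -12.8411] [-0.1723  0.1991 11.5389]
```

View pics/c3.png

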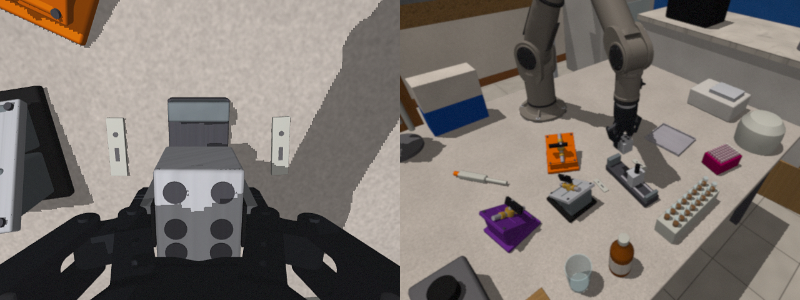

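>>> move_arm(
  steps=[-0.5, 0, 2, 0, 0, 0, 1.4, -0.5, 0, 4, 0, 0, 0, 1.4, -0.5, 0, 4.5, 0, 0, 0, 1.4, -0.5, 0, 4.5, 0, 0, 0, 1.4, -0.5, 0, 4.5, 0, 0, 0, 1.4, -0.5, 0, 4.5, 0, 0, 0, 1.5, -0.5, -0.1, 4, 0, 0, 0, 1.5, -0.5, -0.1, 3.7, 0, 0, 0, 1.5],
)

```text
t: 18.35
eef_pos: [0.5725, 0.2928, 0.1595]
tool_rot: [-0.001, -0.047, 0.999, 0.001]
contact_force: [1.3, 0.4, -3.4]
gripper_width: 0.487
```

>>> move_arm(
  steps=[-0.5, 0, 0, -2, 0, 0, 0, -0.5, 0, 0, -2, 0, 0, 0, -0.5, 0, 0, -2, 0, 0, 0, -0.5, 0, 0, -2, 0, 0, 0, -0.5, 0, 0, -1, 0, 0, 0, -0.5, 0, 0, -1, 0, 0, 0, -0.5, 0, 0, 0, 0, 0, 0],
)

```text
t: 19.05
eef_pos: [0.5733, 0.2896, 0.0598]
tool_rot: [-0.001, -0.046, 0.999, 0.0]
contact_force: [-0.2, 0.5, -3.4]
gripper_width: 0.489
```

Run:
```python
from plan import *
T=[.5754,.2895,.0915]
o=status.get_obs();w=cam("wrist");print(o["gripper_width"],o["contact_force"])
pos=np.array([T[0],T[1],.0566-.025+.003])
print(delta(*tdown(pos,T[2])))
s=cam("scene")["pixels"][:,:,::-1];t=cam("top")["pixels"][:,:,::-1]
cv2.imwrite("pics/c4.png",np.hstack([cv2.resize(s[150:300,340:540],(400,300)),cv2.resize(t[100:280,60:300],(400,300))]))
```

```text
0.48873582900740487 [-0.1965  0.4664 -3.4055]
(array([ 0.1368, -0.0234, -2.6338]), array([-0.0906, -0.0586,  0.0259]))
```

View pics/c4.png

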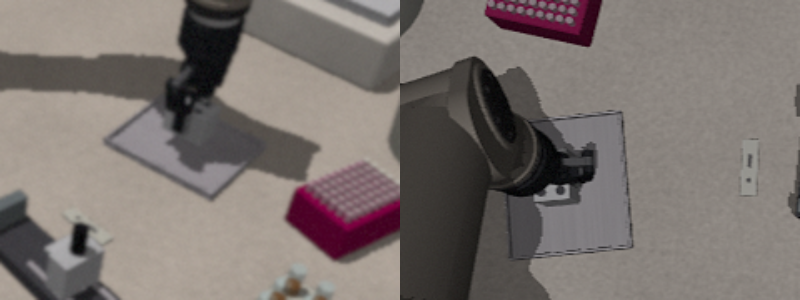

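>>> move_arm(
  steps=[-0.5, 0.1, 0, -0.8, 0, 0, 0, -0.5, 0, 0, -0.7, 0, 0, 0, -0.5, 0, 0, -0.5, 0, 0, 0, -0.5, 0, 0, -0.3, 0, 0, 0, -0.5, 0, 0, 0, 0, 0, 0],
)

```text
t: 19.7
eef_pos: [0.575, 0.2895, 0.0378]
tool_rot: [-0.0, -0.045, 0.999, 0.001]
contact_force: [0.2, 0.0, -3.3]
gripper_width: 0.488
```

>>> move_arm(
  steps=[-0.5, 0, 0, -0.2, 0, 0, 0, -0.5, 0, 0, 0, 0, 0, 0],
)

```text
t: 19.9
eef_pos: [0.5754, 0.2897, 0.0364]
tool_rot: [0.0, -0.045, 0.999, 0.001]
contact_force: [0.2, 0.0, -3.5]
gripper_width: 0.488
```

>>> move_arm(
  steps=[-0.5, 0, 0, -0.1, 0, 0, 0, -0.5, 0, 0, -0.1, 0, 0, 0, -0.5, 0, 0, 0, 0, 0, 0],
)

```text
t: 20.2
eef_pos: [0.5755, 0.2898, 0.0348]
tool_rot: [0.0, -0.045, 0.999, 0.001]
contact_force: [-0.5, 0.2, -0.4]
gripper_width: 0.484
```

>>> move_arm(
  steps=[-0.5, 0, 0, -0.05, 0, 0, 0, -0.5, 0, 0, 0, 0, 0, 0],
)

```text
t: 20.4
eef_pos: [0.5756, 0.2898, 0.0348]
tool_rot: [0.0, -0.045, 0.999, 0.001]
contact_force: [-3.5, -0.4, 4.7]
gripper_width: 0.483
```

>>> move_arm(
  steps=[0, 0, 0, 0, 0, 0, 0, 0.2, 0, 0, 0, 0, 0, 0, 0.4, 0, 0, 0, 0, 0, 0, 0.4, 0, 0, 0, 0, 0, 0, 0.4, 0, 0, 0.5, 0, 0, 0, 0.4, 0, 0, 1.5, 0, 0, 0, 0.4, 0, 0, 2.5, 0, 0, 0, 0.4, 0, 0, 4, 0, 0, 0],
)

```text
t: 21.2
eef_pos: [0.5742, 0.2891, 0.119]
tool_rot: [-0.001, -0.045, 0.999, 0.0]
contact_force: [0.3, -0.6, 1.0]
gripper_width: 0.698
```

>>> move_arm(
  steps=[0.4, 0, 0, 4, 0, 0, 0, 0.4, -0.5, 3, 3, 0, 0, 0, 0.4, -1, 4, 0, 0, 0, 0, 0.4, -1, 4, 0, 0, 0, 0, 0.4, -2, 4, 0, 0, 0, 0, 0.4, -2, 4, 0, 0, 0, 0, 0.4, -2, 4, 0, 0, 0, 0, 0.4, 0, 0, 0, 0, 0, 0],
)

```text
t: 22.0
eef_pos: [0.4839, 0.5283, 0.1897]
tool_rot: [-0.001, -0.051, 0.999, 0.004]
contact_force: [-0.2, -0.1, -0.7]
gripper_width: 0.698
```

Run:
```python
from plan import *
ts=cam("scene");tt=cam("top");s=ts["pixels"][:,:,::-1];t=tt["pixels"][:,:,::-1]
cv2.imwrite("pics/e_s.png",s);cv2.imwrite("pics/e_t.png",t)
for q,z in(("tube_block",.003),("jaw_knob",.098),("valve_stand",0),("cassette_a",0),("handle_end",.08)):
    for n,c in(("top",tt),("scene",ts)):
        for r in models.place_of(n,q)[:4]: print(q,n,round(r["score"],2),np.round(r["position"],1),atz(c,*r["position"],z))
print(status.get_obs())
```

```text
tube_block top 0.6 [208.7 163.5] [0.5802 0.2844 0.003 ]
tube_block scene 0.88 [222.3 431.3] [0.5769 0.2879 0.003 ]
jaw_knob top 0.65 [156.5 320.5] [ 0.6614 -0.0399  0.098 ]
jaw_knob top 0.42 [245.2 396.9] [ 0.4918 -0.1805  0.098 ]
jaw_knob scene 0.76 [267.4 378.7] [ 0.6594 -0.0339  0.098 ]
valve_stand top 0.97 [308.9 378.3] [ 0.3737 -0.1509  0.    ]
valve_stand top 0.88 [214.7 426.8] [ 0.5627 -0.2521  0.    ]
valve_stand top 0.74 [233.2 525.4] [ 0.5231 -0.4487  0.    ]
valve_stand scene 0.95 [319.7 275.8] [ 0.5617 -0.2413  0.    ]
valve_stand scene 0.88 [256.8 260.2] [ 0.3785 -0.15    0.    ]
cassette_a top 0.86 [200.5 268.9] [0.5953 0.0687 0.    ]
cassette_a top 0.64 [209.9 363.3] [ 0.5739 -0.1237  0.    ]
cassette_a scene 0.79 [297.2 320.5] [ 0.5774 -0.1251  0.    ]
cassette_a scene 0.71 [262.3 384.1] [0.5959 0.0715 0.    ]
handle_end top 0.64 [236.9 433.5] [ 0.5086 -0.2514  0.08  ]
handle_end top 0.62 [308.3 409.1] [ 0.3752 -0.2027  0.08  ]
handle_end top 0.62 [207.1 528.1] [ 0.5635 -0.4306  0.08  ]
handle_end scene 0.78 [283.3 255.6] [ 0.5107 -0.2507  0.08  ]
handle_end scene 0.73 [267.9 378.8] [ 0.6495 -0.0199  0.08  ]
handle_end scene 0.57 [338.4 192.4] [ 0.5481 -0.4202  0.08  ]
handle_end scene 0.51 [236.2 237.9] [ 0.3592 -0.1937  0.08  ]
{'t': 22.6, 'q': array([-1.1385,  0.624 ,  0.3641,  1.5303, -0.2466,  1.0312,  0.9507]), 'joint_vel': array([-0.0047,  0.0008, -0.0028,  0.0002, -0.0001, -0.0012,  0.002 ]), 'joint_torque': array([  0.1538, -63.9983,   8.1588, -26.1838,   0.0155,  -0.0021,
         0.0005]), 'eef_pos': array([0.4907, 0.5193, 0.189 ]), 'tool_rot': array([ 0.    , -0.0451,  0.999 ,  0.001 ]), 'contact_force': array([ 0.1762, -0.0806, -0.7132]), 'torque': array([-0.0058,  0.039 ,  0.0378]), 'gripper_width': 0.7027656264509385}
```

View pics/e_t.png

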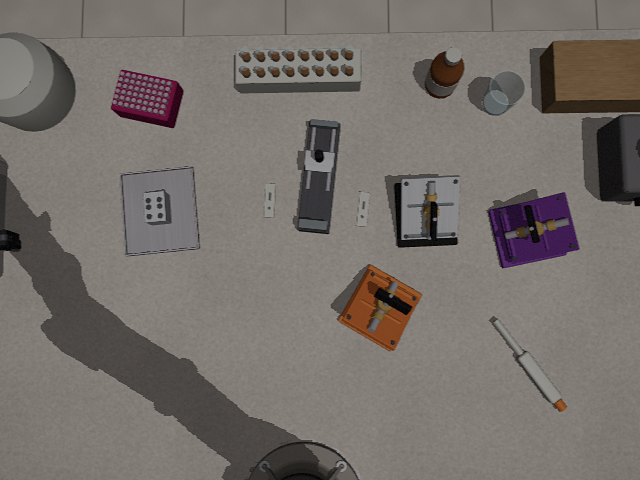

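View pics/e_s.png

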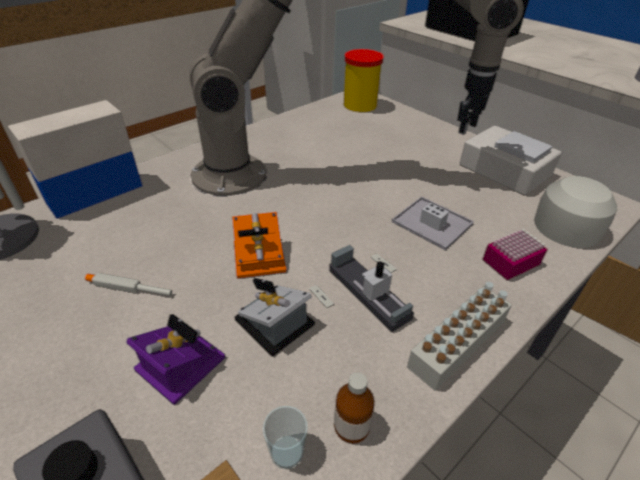

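Run:
```python
import cv2,numpy as np
a=cv2.imread('pics/top0.png')[165:255,385:475];b=cv2.imread('pics/e_t.png')[165:255,385:475]
c=[cv2.resize(x,(400,400),interpolation=cv2.INTER_CUBIC) for x in(b,cv2.absdiff(a,b))]
cv2.imwrite('pics/diff.png',np.hstack(c))
g=lambda x:np.float32(cv2.cvtColor(x,cv2.COLOR_BGR2GRAY))
# base/panel lower-left and right strips away from handle shadow
for r in((slice(60,90),slice(0,90)),(slice(0,90),slice(60,90)),(slice(0,30),slice(0,90))): print(cv2.phaseCorrelate(g(a)[r].copy(),g(b)[r].copy()))
```

```text
((0.06514152518966654, -0.15253522466311686), 0.8002322738258927)
((-0.0632562249168469, 0.09150590999604447), 0.6706638887193468)
((-0.015779807613654384, -0.005738238617276181), 0.9964332662688361)
```

View pics/diff.png

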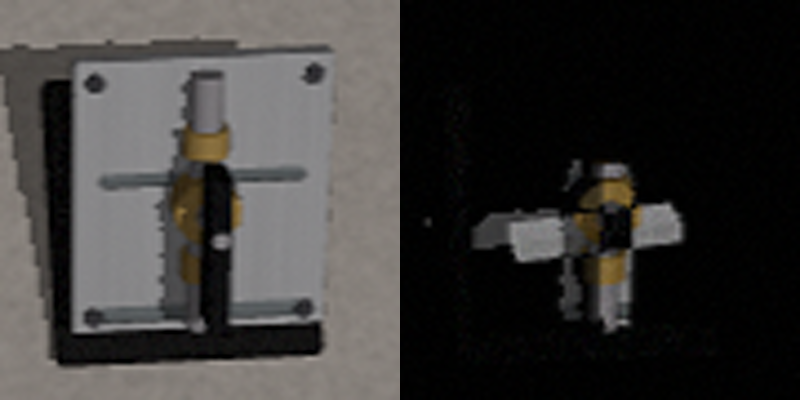

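Run:
```python
from plan import *
c=cam("top")
q=lambda P_:np.round((proj(c,W(P,P_))-[385,165]+.5)*400/90,0)
for th in(1.45,1.5,1.571): print(th,q(hl(th,.044,.05)),q(hl(th,-.026,.05)))
print(q(loc(-.0625,0,.014)),q(loc(.0625,0,.014)), q(loc(-.0625,.055,0)),q(loc(-.0625,-.055,0)),q(loc(.0625,.055,0)))
```

```text
1.45 [206. 340.] [231. 184.]
1.5 [211. 340.] [227. 184.]
1.571 [219. 340.] [223. 184.]
[203. 345.] [210.  71.] [ 73. 338.] [323. 326.] [74. 67.]
```

```bash
python3 -c "
from station import order
print(order.hand_in())"
```

```text
the job is handed in; nothing more can be done
None
```

The job is done as asked and in the order asked, handed in at about 22.7 s of the 72 s.

1. **Valve:** I turned the T-handle with the fingers loosely round the bar until the torque jumped at the open stop (0.44 N m about the vertical). In the last overhead picture the bar lies in line with the pipe, about 1.57 rad. The stand shifted by less than 0.2 pixel (well under 1 mm) between the first and last overhead pictures.
2. **Jaw:** I pushed the jaw back by its knob until the force rose to about 11 N at the stop. The networks put the knob about 35 to 39 mm farther back than at the start, depending on the view. The stop counts as 38 mm and "back" as 32 mm.
3. **Tube block:** I lifted it out, lowered it until the tray carried its weight, and then released it. It stands upright in the tray, within about 7 mm of the middle.

The pictures show the cassettes and look-alikes where they started, and the arm was clear of everything.

- **Side force:** It briefly reached about 5 N near the end of the handle turn, under the 8 N at which the stand could slide. I shifted the tool slightly to relieve it.
- **Spread in the readings:** The two fixed cameras disagreed by a few millimetres on some points. The networks' positions for the cassettes varied by about 7 mm between pictures, so for those I relied on the pictures themselves.

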